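# Share out the sugar lumps from the shaker into the covered dish

### The arm

A 6-joint arm with a two-finger parallel gripper is mounted at the origin on the work surface. World frame = base frame: x ahead of the robot, y to its left, z up, the work surface at z = 0. Lengths are in mm, angles in rad, forces in N, time in s.
With the tool pointing down it reaches from about 400 to 925 mm from the base axis. Payload 12.5 kg.
Tool frame: the origin (TCP) lies at the very end of the fingers, on their centre line; the grasp point (between the pads) lies 19 mm behind it; z points along the fingers, y is the direction in which the jaws open and shut (so a half turn about z gives the same grasp; the last joint's range is limited). The gripper opens to 95 mm and grips with 3 to 60 N. Pads are 20 mm wide; open, the fingers measure 119 mm over their backs; the gripper's body (75 mm by 180 mm) begins 59 mm behind the grasp point.
Start: joints at [1.149, 0.491, 1.559, -0, 1.092, -0.106], TCP at [194.094, 594.116, 214.661] pointing down, gripper open.
Joint ranges: [-3.1, 3.1], [-0.84, 2.19], [0.05, 2.79], [-1.13, 4.28], [0.06, 2.93], [-2.69, 2.69]. Speed limits (rad/s): [2.22, 2.22, 2.79, 3.14, 3.14, 3.14].

### API

Orientations are given as [roll, pitch, yaw] about the fixed x, y, z axes, in that order (R = Rz(yaw) Ry(pitch) Rx(roll)).
In Python, from cell import env gives the robot as it stands. The module is installed in compiled form; this text tells all that it offers.
- The arm moves only by the tool arm_command, never from a script. Its argument "deltas" is a list that holds one entry, the list of rows, each a list of 5 numbers: the closure, from 0 (fully open) to 1 (shut), then the shift along the world's x, y, z as a fraction of full scale, then the turn about the world's z as a fraction of full scale. In form: [[[grip, dx, dy, dz, twist], ...]]. A call has 1 to 12 rows; each row shifts and turns the pose as measured when the row begins; what a row does not reach is not made up. Full scale, the value 1, is 100 mm for a shift and pi/4 rad for a turn. A row lasts 1/12 s, in which the tool goes at most 41.7 mm and 7.16 degrees, less where a joint would pass 70% of its speed; a pose out of reach is approached as far as the arm can. A call with a number of a shift or a turn outside -1 to 1 is refused whole. A call with a gripper value outside its range is refused whole. The fingers move at their own pace and stop on an object; the grip force is fixed at half the most. Time passes only in rows, so rows that do not move let the fingers close. It gives the time, the measured TCP pose, the force and the opening at its end, in the units of the state.
- env.state(): the state, without advancing time (a new reading comes with each control period).
- env.read_camera(name): name is "side" or "top" or "wrist"; returns a dict with "frame" (384x512x3 uint8, red, green, blue), "fx", "fy", "cx", "cy" (pixels), "k1" (the pictures are not rectified: a ray, as slopes to the right and down, at radius r is drawn at 1 + k1 r^2 times it, then the intrinsics apply), "R" (3x3) and "t" (3): a world point X has camera coordinates R X + t; the wrist camera has in their place "tool_from_camera" (4x4, takes a point from camera to tool coordinates, whose origin is the TCP and whose axes are the flange's). Camera axes: x right, y down, z forward; pixel columns grow to the right and rows downward; lengths in mm; the calibration is good to about 2 mm. A picture is of the moment at which its call begins: read the wrist's pose just before it. There is no depth.
- env.job_done(): hands the job in, once; it reports no verdict.
The state is a dict: "t": time; "joints": joint angles; "qvel": joint speeds; "tau": joint torques, N m; "eef_pos": TCP position; "tcp_rot": TCP orientation; "ft_force": force on the tool from outside, world axes, zero at the start; "moment": the same for the moment, N m; "opening": opening from 0.0 (shut) to 1.0 (fully open).
Only numpy, scipy, OpenCV 4.12 (cv2) and the standard library are available. Lean on these libraries where they do the work, as an engineer would, in place of code of your own. Each camera call takes 0.05 s, during which the arm holds its last target.

### The job

Take the lid off the two-part sugar dish and lay it flat on the wooden board, then pick up the open-ended shaker by its slanting handle and, from low over the dish, shake out all six sugar lumps evenly between the two halves (at least two in each) without fingering the lumps. Stand the empty shaker level in the middle of its cork mat again, and put the lid squarely back over the dish. Leave the teapot and the tea glasses alone.

Things in the scene. Friction and masses are not known exactly. Their poses are not given: they have to be found in the camera images.
- dish: white ceramic two-part dish, fixed: a straight-walled open box 110 (x) by 190 (y) by 60 mm high, walls and floor 4 mm; a 4 mm thick, 22 mm high divider across its middle (at y = 0) makes two equal halves, at +y and -y. Origin at the centre of its underside, z up. Its place and yaw vary; at the start the lid covers it.
- lid: dark grey flat silicone lid (stiff), loose, about 0.15 kg: slab 130 (x) by 210 (y) by 6 mm, no lip; on its middle a ridge to hold it by, 16 mm thick (x), 70 mm long (y), from 6 to 40 mm above the underside. Origin at the centre of its underside. Starts on the dish rim, axes along the dish's, 10 mm overhang all round. A half turn makes no difference.
- board: plain wooden board, fixed, 150 (x) by 230 (y) by 10 mm, the place for the lid meanwhile. Origin at the centre of its underside. It lies to the robot's left or right, on the other side from the cork mat.
- cork_mat: cork mat, fixed, 220 (x) by 120 (y) by 6 mm, the shaker's place. Origin at the centre of its underside.
- shaker: aluminium shaker, loose, about 0.26 kg: trough 180 mm long (x), 48 wide (y), walls 40 high, 4 mm sheet, open on top, closed at the back (-x), fully open at the mouth (+x; at the start towards the robot, -x, within 25 degrees). Origin at the centre of its flat underside, z up. Tipped mouth-down 25 to 37 degrees (friction varies) the lumps begin to slide out in file, slowly at first, sooner if jerked.
- shaker_grip (a point): middle of the good grip on the shaker's flat wooden handle, at (-4, 0, 98) mm in the shaker's frame. The handle, 20 mm thick and 46 wide (y), rises from a bridge over the trough (z 40 to 46 mm) at (20, 0, 46) along (-0.423, 0, 0.906) to (-12, 0, 114) mm: it leans 25 degrees back, so grip across its thickness with fingers tilted 25 degrees, pointing down and towards the mouth.
- shaker_mouth (a point): middle of the front edge of the trough's floor (its upper face), at (90, 0, 4) mm in the shaker's frame
- lump1: sugar lump 1 of 6, off-white block 24 by 24 by 20 mm, 15 g, loose; origin at the centre of its underside. At the start they lie in single file in the shaker, lump 1 at the back, lump 6 about 20 mm from the mouth.
- lump2: sugar lump 2 of 6, off-white block 24 by 24 by 20 mm, 15 g, loose; origin at the centre of its underside. At the start they lie in single file in the shaker, lump 1 at the back, lump 6 about 20 mm from the mouth.
- lump3: sugar lump 3 of 6, off-white block 24 by 24 by 20 mm, 15 g, loose; origin at the centre of its underside. At the start they lie in single file in the shaker, lump 1 at the back, lump 6 about 20 mm from the mouth.
- lump4: sugar lump 4 of 6, off-white block 24 by 24 by 20 mm, 15 g, loose; origin at the centre of its underside. At the start they lie in single file in the shaker, lump 1 at the back, lump 6 about 20 mm from the mouth.
- lump5: sugar lump 5 of 6, off-white block 24 by 24 by 20 mm, 15 g, loose; origin at the centre of its underside. At the start they lie in single file in the shaker, lump 1 at the back, lump 6 about 20 mm from the mouth.
- lump6: sugar lump 6 of 6, off-white block 24 by 24 by 20 mm, 15 g, loose; origin at the centre of its underside. At the start they lie in single file in the shaker, lump 1 at the back, lump 6 about 20 mm from the mouth.
- teapot: blue ceramic teapot, about 220 mm over spout and handle, 133 mm high, loose bystander beyond the mat or board; origin at the centre of its underside
- glass1: tea glass 1 of 3, 68 mm across, 100 mm high, loose bystander standing in the slotted steel drying rack (75 mm high) beyond the mat or board; origin at the centre of its underside
- glass2: tea glass 2 of 3, 68 mm across, 100 mm high, loose bystander standing in the slotted steel drying rack (75 mm high) beyond the mat or board; origin at the centre of its underside
- glass3: tea glass 3 of 3, 68 mm across, 100 mm high, loose bystander standing in the slotted steel drying rack (75 mm high) beyond the mat or board; origin at the centre of its underside
There are look-alikes about, which are no part of the job. Leave any blue look-alike of the dish alone.

How it is judged (in metres and radians):
On the way, in this order (a step that is already met when the one before it is completed fails the run):
1. the lid lies flat on the wooden board, let go (x of lid in the frame of board between -0.045 and 0.045 m and y of lid in the frame of board between -0.05 and 0.05 m and z of lid in the frame of board below 0.014 m and contact force between the fingers and lid below 0.2 N and angle between lid's own z axis and vertical below 0.06 rad), for 0.2 s.
2. the shaker is tipped at least 17 degrees with its mouth over the dish (x of shaker_mouth in the frame of dish between -0.065 and 0.065 m and y of shaker_mouth in the frame of dish between -0.105 and 0.105 m and angle between shaker's own z axis and vertical above 0.3 rad), for 0.1 s.
3. all six lumps are in the dish, at least two in each half (x of lump1 in the frame of dish between -0.053 and 0.053 m and y of lump1 in the frame of dish between -0.093 and 0.093 m and z of each of lump1, lump2, lump3, lump4, lump5, lump6 in the frame of dish below 0.056 m and x of lump2 in the frame of dish between -0.053 and 0.053 m and y of lump2 in the frame of dish between -0.093 and 0.093 m and x of lump3 in the frame of dish between -0.053 and 0.053 m and y of lump3 in the frame of dish between -0.093 and 0.093 m and x of lump4 in the frame of dish between -0.053 and 0.053 m and y of lump4 in the frame of dish between -0.093 and 0.093 m and x of lump5 in the frame of dish between -0.053 and 0.053 m and y of lump5 in the frame of dish between -0.093 and 0.093 m and x of lump6 in the frame of dish between -0.053 and 0.053 m and y of lump6 in the frame of dish between -0.093 and 0.093 m and (y of each of lump1, lump2 in the frame of dish below -0.004 m or y of each of lump1, lump3 in the frame of dish below -0.004 m or y of each of lump1, lump4 in the frame of dish below -0.004 m or y of each of lump1, lump5 in the frame of dish below -0.004 m or y of each of lump1, lump6 in the frame of dish below -0.004 m or y of each of lump2, lump3 in the frame of dish below -0.004 m or y of each of lump2, lump4 in the frame of dish below -0.004 m or y of each of lump2, lump5 in the frame of dish below -0.004 m or y of each of lump2, lump6 in the frame of dish below -0.004 m or y of each of lump3, lump4 in the frame of dish below -0.004 m or y of each of lump3, lump5 in the frame of dish below -0.004 m or y of each of lump3, lump6 in the frame of dish below -0.004 m or y of each of lump4, lump5 in the frame of dish below -0.004 m or y of each of lump4, lump6 in the frame of dish below -0.004 m or y of each of lump5, lump6 in the frame of dish below -0.004 m) and (y of each of lump1, lump2 in the frame of dish above 0.004 m or y of each of lump1, lump3 in the frame of dish above 0.004 m or y of each of lump1, lump4 in the frame of dish above 0.004 m or y of each of lump1, lump5 in the frame of dish above 0.004 m or y of each of lump1, lump6 in the frame of dish above 0.004 m or y of each of lump2, lump3 in the frame of dish above 0.004 m or y of each of lump2, lump4 in the frame of dish above 0.004 m or y of each of lump2, lump5 in the frame of dish above 0.004 m or y of each of lump2, lump6 in the frame of dish above 0.004 m or y of each of lump3, lump4 in the frame of dish above 0.004 m or y of each of lump3, lump5 in the frame of dish above 0.004 m or y of each of lump3, lump6 in the frame of dish above 0.004 m or y of each of lump4, lump5 in the frame of dish above 0.004 m or y of each of lump4, lump6 in the frame of dish above 0.004 m or y of each of lump5, lump6 in the frame of dish above 0.004 m)), for 0.2 s.
4. the shaker stands level on the cork mat again, let go (x of shaker in the frame of cork_mat between -0.05 and 0.05 m and y of shaker in the frame of cork_mat between -0.045 and 0.045 m and z of shaker in the frame of cork_mat below 0.01 m and angle between shaker's own z axis and vertical below 0.06 rad and contact force between the fingers and shaker below 0.2 N), for 0.2 s.
At the end, for the whole second after the job is handed in: All six lumps in the dish, at least two in each half; shaker level on the cork mat, its middle within 50 mm along and 45 mm across of the mat's; lid flat on the dish rim, within 15 mm of centred each way and 8 degrees of square; all released and at rest (all of step 3 and all of step 4 and x of lid in the frame of dish between -0.015 and 0.015 m and y of lid in the frame of dish between -0.015 and 0.015 m and angle between the x axis of lid and the x axis of dish, either way round below 0.15 rad and z of lid in the frame of dish below 0.064 m and contact force between the fingers and lid below 0.2 N and angle between lid's own z axis and vertical below 0.06 rad and linear speed of each of lid, shaker below 0.02 m/s); the robot touches nothing.
It fails at once if the gripper presses on a sugar lump (over 0.5 N) (contact force between the fingers and lump1 above 0.5 N or contact force between the fingers and lump2 above 0.5 N or contact force between the fingers and lump3 above 0.5 N or contact force between the fingers and lump4 above 0.5 N or contact force between the fingers and lump5 above 0.5 N or contact force between the fingers and lump6 above 0.5 N).
It fails at once if the shaker is tipped past 20 degrees with its mouth more than 200 mm above the worktop (angle between shaker's own z axis and vertical above 0.35 rad and height (world z) of shaker_mouth above 0.2 m).
It fails at once if the teapot or a tea glass is moved more than 20 mm (distance of any of teapot, glass1, glass2, glass3 from where it was at the start of the episode above 0.02 m).
It also fails if it takes over 72 s, if anything falls off the work surface, if the arm or the gripper's body presses on something with over 40 N, if the wrist force passes 120 N, or if a joint passes its speed limit or range.

## Working session

There is one attempt and no reset: what is moved stays moved. The work goes in short steps, Python scripts to look and compute and a tool call to move; the robot and the scene stay as the last step left them, time stands still between calls to the robot, and variables do not carry over. Pictures are saved under pics/ and viewed, and the job is handed in when it is done.

Besides the shell and the picture viewer there is one more tool, called after "Emit:" as name([rows], argument=value, ...), one row to a line, values as JSON. arm_command: Moves the arm, as the interface text tells. Its arguments: {"type":"object","properties":{"deltas":{"type":"array","items":{"type":"array","items":{"type":"array","items":{"type":"number","minimum":-1,"maximum":1}}}}},"required":["deltas"]}

```bash
mkdir -p pics; cat > h.py <<'E'
import numpy as np, cv2
from cell import env
def snap(name,fn=None):
    c=env.read_camera(name)
    if fn: cv2.imwrite('pics/'+fn,cv2.cvtColor(c['frame'],cv2.COLOR_RGB2BGR))
    return c
def pose(c,st=None):
    if 'R' in c: return np.array(c['R']),np.array(c['t']).ravel()
    from scipy.spatial.transform import Rotation as Ro
    T=np.eye(4);T[:3,:3]=Ro.from_euler('xyz',st['tcp_rot']).as_matrix();T[:3,3]=st['eef_pos']
    M=np.linalg.inv(T@np.array(c['tool_from_camera']));return M[:3,:3],M[:3,3]
def K(c): return np.array([[c['fx'],0,c['cx']],[0,c['fy'],c['cy']],[0,0,1.]])
def ray(c,uv,st=None):
    R,t=pose(c,st)
    p=cv2.undistortPoints(np.array(uv,float).reshape(-1,1,2),K(c),np.array([c['k1'],0,0,0.])).reshape(-1,2)
    d=np.c_[p,np.ones(len(p))]@R   # R^T d
    return -R.T@t,d
def plane(c,uv,z,st=None):
    o,d=ray(c,uv,st); s=(z-o[2])/d[:,2]; return o+s[:,None]*d
def proj(c,X,st=None):
    R,t=pose(c,st)
    return cv2.projectPoints(np.array(X,float).reshape(-1,1,3),cv2.Rodrigues(R)[0],t,K(c),np.array([c['k1'],0,0,0.]))[0].reshape(-1,2)
E
python3 - <<'E'
from h import *
s=env.state();print({k:np.round(v,3).tolist() for k,v in s.items()})
for n in('top','side','wrist'):
    c=snap(n,n+'0.png')
    print(n,c['fx'],c['cx'],c['cy'],c['k1'])
    if n!='wrist':
        print(-np.array(c['R']).T@np.array(c['t']).ravel(),np.round(c['R'],2).tolist())
    else: print(np.round(c['tool_from_camera'],2).tolist())
E
```

```text
{'t': 0.0, 'joints': [1.149, 0.492, 1.559, 0.0, 1.092, -0.106], 'qvel': [-0.001, 0.0, 0.0, 0.002, -0.0, -0.0], 'tau': [0.002, -61.264, -25.818, 0.069, 0.048, -0.0], 'eef_pos': [193.971, 593.883, 214.058], 'tcp_rot': [-3.14, -0.0, 2.826], 'ft_force': [-0.392, -0.069, 0.602], 'moment': [-0.064, -0.017, 0.002], 'opening': 1.003}
top 419.17241489092856 247.19621438868782 196.6974368393247 0.023221339688685505
[ 379.66124534   11.37650666 1459.36827536] [[0.01, -1.0, -0.01], [-1.0, -0.01, -0.05], [0.05, 0.01, -1.0]]
side 374.6632902230967 257.3725929977724 194.59962699402055 -0.09763299621997233
[ 374.0374255   877.02139951 1032.18447431] [[-1.0, -0.1, -0.01], [-0.06, 0.73, -0.68], [0.07, -0.68, -0.73]]
wrist 315.52510742985197 255.00275272093464 188.02361919039924 0.010982833511991417
[[0.0, -0.97, -0.24, 65.73], [1.0, 0.0, 0.0, -1.21], [0.0, -0.24, 0.97, -169.45], [0.0, 0.0, 0.0, 1.0]]
```

View pics/top0.png

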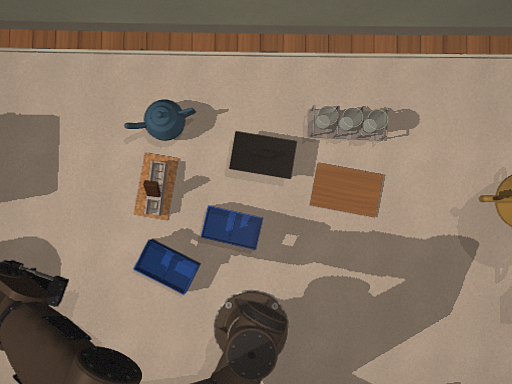

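View pics/side0.png

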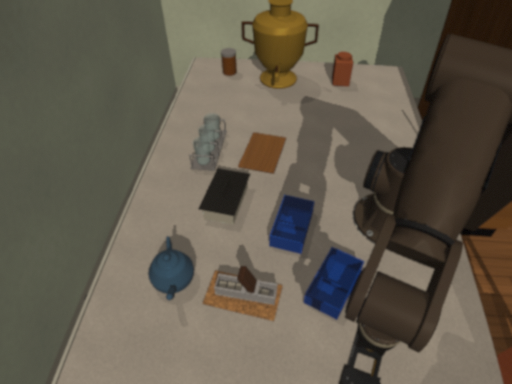

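View pics/wrist0.png

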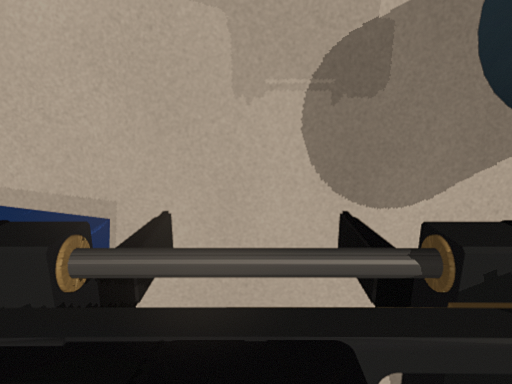

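```bash
python3 - <<'E'
from h import *
c=snap('top');im=cv2.cvtColor(c['frame'],cv2.COLOR_RGB2BGR)
cv2.imwrite('pics/topz.png',cv2.resize(im[90:300,110:400],None,fx=2.7,fy=2.7,interpolation=cv2.INTER_CUBIC))
hsv=cv2.cvtColor(im,cv2.COLOR_BGR2HSV)
g=cv2.cvtColor(im,cv2.COLOR_BGR2GRAY)
def box(m,z,name,roi):
    mm=np.zeros_like(m);x0,y0,x1,y1=roi;mm[y0:y1,x0:x1]=m[y0:y1,x0:x1]
    mm=cv2.morphologyEx(mm,cv2.MORPH_CLOSE,np.ones((5,5)))
    k=max(cv2.findContours(mm,0,1)[0],key=cv2.contourArea)
    P=plane(c,k.reshape(-1,2)+0.0,z)[:,:2].astype(np.float32)
    r=cv2.minAreaRect(P);print(name,np.round(r[0],1),np.round(r[1],1),round(r[2],1)); print(np.round(cv2.boxPoints(r)).tolist())
sat=hsv[...,1];hue=hsv[...,0];v=hsv[...,2]
box(((v<50)).astype(np.uint8)*255,66,'lid',(215,120,305,185))
box(((sat>100)&(hue<25)&(v>70)).astype(np.uint8)*255,10,'board',(300,150,395,225))
box(((sat>90)&(hue<25)&(v>50)).astype(np.uint8)*255,6,'mat',(125,145,190,228))
E
```

```text
lid [586.6 -28.6] [205.3 125.9] 81.5
[[509.0, -121.0], [634.0, -139.0], [664.0, 64.0], [539.0, 82.0]]
board [ 478.2 -320.5] [229.5 149.6] 80.2
[[385.0, -421.0], [532.0, -446.0], [571.0, -220.0], [424.0, -195.0]]
mat [481.1 338.9] [120.1 219.5] 80.9
[[363.0, 297.0], [580.0, 262.0], [599.0, 381.0], [382.0, 415.0]]
```

View pics/topz.png

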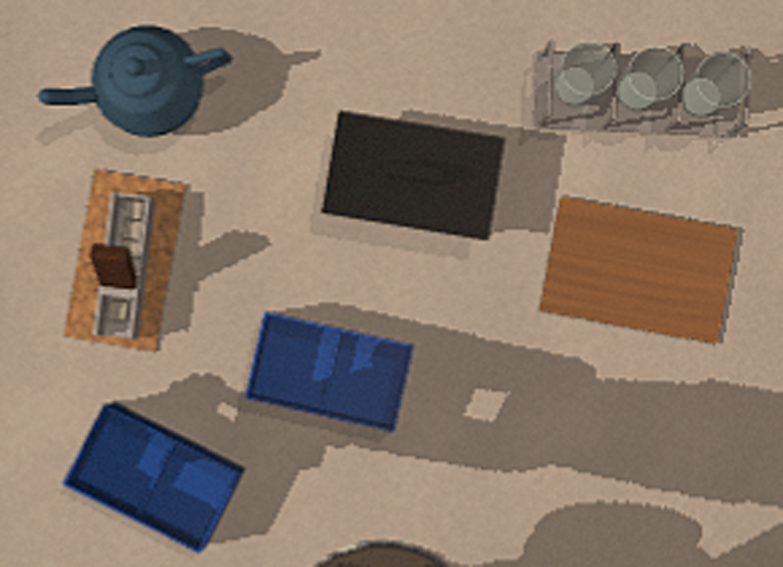

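Emit:
arm_command([
  [[0,0.15,-0.25,0,-0.1],[0,0.22,-0.34,0,-0.1],[0,0.22,-0.34,0,-0.1],[0,0.22,-0.34,0,-0.1],[0,0.22,-0.34,0,-0.1],[0,0.22,-0.34,0,-0.1],[0,0.22,-0.34,0,-0.1],[0,0.22,-0.34,0,-0.1],[0,0.22,-0.34,0,-0.1],[0,0.22,-0.34,0,-0.1],[0,0.22,-0.34,0,-0.1],[0,0.22,-0.34,0,-0.1]],
])

```text
t: 1.2
eef_pos: [451.1, 184.7, 212.7]
tcp_rot: [3.141, -0.001, 1.852]
ft_force: [0.9, 0.5, -0.1]
opening: 1.001
```

Emit:
arm_command([
  [[0,0.22,-0.34,0,-0.1],[0,0.22,-0.34,0,-0.1],[0,0.22,-0.34,0,-0.1],[0,0.22,-0.34,0,-0.1],[0,0.22,-0.34,0,-0.04],[0,0.2,-0.3,0,0],[0,0.04,-0.1,0,0],[0,0,0,0,0]],
])

```text
t: 1.87
eef_pos: [589.8, -40.4, 212.0]
tcp_rot: [3.14, -0.0, 1.475]
ft_force: [-0.8, 0.6, -0.9]
opening: 0.998
```

```bash
python3 - <<'E'
from h import *
s=env.state();print(s['t'],np.round(s['eef_pos'],1),np.round(s['tcp_rot'],4))
c=snap('wrist','w1.png');t=snap('side','s1.png');t=snap('top','t1.png')
print(plane(c,[[256,300],[100,100]],66,s))
E
```

```text
1.8667 [589.8 -40.4 212. ] [ 3.1404e+00 -4.0000e-04  1.4754e+00]
[[ 577.94228547 -181.60147444   66.        ]
 [ 449.30371472   48.31751817   66.        ]]
```

View pics/w1.png

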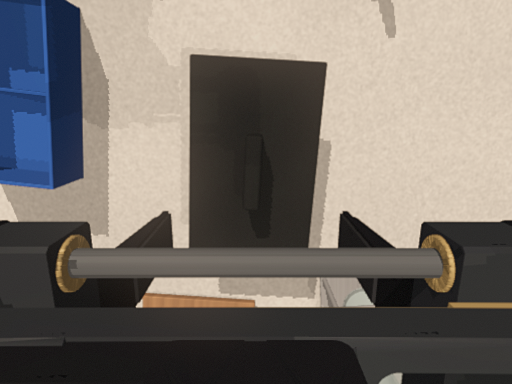

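View pics/t1.png

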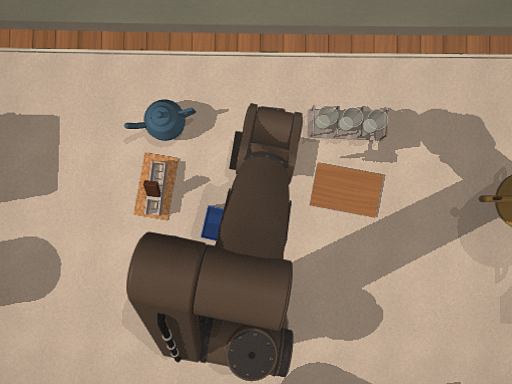

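```bash
python3 - <<'E'
from h import *
s=env.state();c=snap('wrist')
im=cv2.cvtColor(c['frame'],cv2.COLOR_RGB2BGR)
cv2.imwrite('pics/w1z.png',cv2.resize(cv2.convertScaleAbs(im[40:250,170:350],alpha=3),None,fx=2.8,fy=2.8,interpolation=cv2.INTER_CUBIC))
print(plane(c,[[191,55],[326,63]],66,s))
print(plane(c,[[249,135],[262,135],[244,209],[257,209]],100,s))
E
```

```text
[[540.12348143  83.28144661  66.        ]
 [665.24447905  64.72777148  66.        ]]
[[587.67713438   7.37992466 100.        ]
 [599.11103577   6.3226455  100.        ]
 [576.42778294 -60.24569293 100.        ]
 [588.52647536 -61.36857929 100.        ]]
```

View pics/w1z.png

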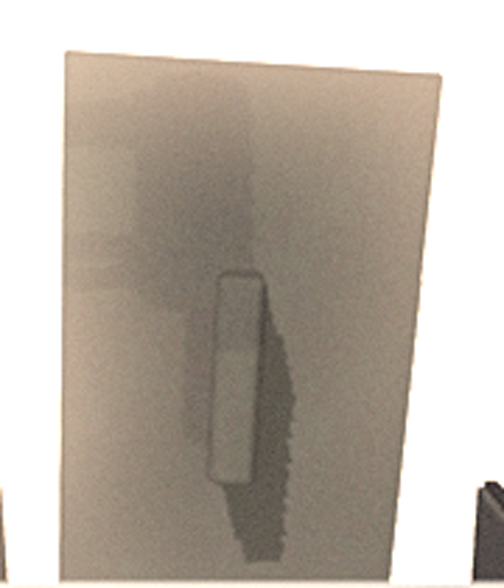

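Emit:
arm_command([
  [[0,-0.02,0.12,-0.3,-0.067],[0,0,0,-0.35,0],[0,0,0,-0.35,0],[0,0,0,-0.2,0],[0,0,0,0,0],[0,0,0,0,0]],
])

```text
t: 2.57
eef_pos: [583.6, -14.5, 93.2]
tcp_rot: [3.134, -0.001, 1.436]
ft_force: [0.7, -0.2, 0.9]
opening: 1.0
```

Emit:
arm_command([
  [[0,0.04,-0.14,0,-0.018],[0,0,0,0,0],[0,0,0,-0.18,0],[0,0,0,0,0]],
])

```text
t: 2.9
eef_pos: [589.8, -27.9, 81.0]
tcp_rot: [3.126, -0.001, 1.423]
ft_force: [0.1, -0.3, -1.1]
opening: 1.003
```

Emit:
arm_command([
  [[0,0,0,-0.08,0],[0,0,0,0,0],[1,0,0,0,0],[1,0,0,0,0],[1,0,0,0,0],[1,0,0,0,0],[1,0,0,0,0]],
])

```text
t: 3.48
eef_pos: [591.9, -28.3, 77.8]
tcp_rot: [3.119, -0.001, 1.423]
ft_force: [-0.7, 0.5, 0.0]
opening: 0.705
```

Emit:
arm_command([
  [[1,0,0,0,0],[1,0,0,0,0],[1,0,0,0,0],[1,0,0,0,0],[1,0,0,0,0],[1,0,0,0,0],[1,0,0,0,0],[1,0,0,0,0],[1,0,0,0,0]],
])

```text
t: 4.23
eef_pos: [591.6, -28.2, 78.2]
tcp_rot: [3.12, -0.001, 1.423]
ft_force: [-0.9, 0.2, 3.3]
opening: 0.17
```

```bash
python3 - <<'E'
from h import *
s=env.state();print({k:np.round(v,3).tolist() for k,v in s.items()})
E
```

```text
{'t': 4.233, 'joints': [-0.16, 0.604, 1.785, 0.003, 0.731, -0.014], 'qvel': [-0.0, -0.001, -0.001, -0.0, 0.002, 0.003], 'tau': [0.035, -59.419, -18.561, 0.05, -0.572, -0.038], 'eef_pos': [591.567, -28.192, 78.177], 'tcp_rot': [3.12, -0.001, 1.423], 'ft_force': [-0.949, 0.188, 3.301], 'moment': [-0.039, 0.501, -0.003], 'opening': 0.17}
```

Emit:
arm_command([
  [[1,0,0,0.15,0],[1,0,0,0.25,0],[1,0,0,0.2,0],[1,-0.25,-0.1,0,0],[1,-0.25,-0.3,0,0],[1,-0.2,-0.35,0,0],[1,-0.2,-0.35,0,0],[1,-0.15,-0.35,0,0],[1,0,-0.35,0,0],[1,0,-0.35,0,0],[1,0,-0.35,0,0],[1,0,-0.2,0,0]],
])

```text
t: 5.23
eef_pos: [479.4, -304.0, 139.6]
tcp_rot: [3.12, -0.001, 1.431]
ft_force: [0.0, 0.1, -1.6]
opening: 0.164
```

Emit:
arm_command([
  [[1,0.02,-0.1,-0.2,-0.03],[1,0,0,-0.3,0],[1,0,0,-0.3,0],[1,0,0,-0.15,0],[1,0,0,0,0],[1,0,0,0,0]],
])

```text
t: 5.73
eef_pos: [480.6, -321.9, 41.1]
tcp_rot: [3.116, 0.002, 1.399]
ft_force: [-0.2, 0.3, -1.2]
opening: 0.167
```

Emit:
arm_command([
  [[1,0,0,-0.08,0],[1,0,0,-0.04,0],[1,0,0,-0.02,0]],
])

```text
t: 5.98
eef_pos: [481.8, -322.5, 28.8]
tcp_rot: [3.113, 0.004, 1.399]
ft_force: [0.6, 0.9, 8.5]
opening: 0.166
```

Emit:
arm_command([
  [[0,0,0,0,0],[0,0,0,0,0],[0,0,0,0,0],[0,0,0,0,0],[0,0,0,0.2,0],[0,0,0,0.4,0],[0,0,0,0.4,0],[0,0,0,0.4,0],[0,0,0,0.4,0]],
])

```text
t: 6.73
eef_pos: [479.1, -319.7, 210.4]
tcp_rot: [3.122, -0.002, 1.4]
ft_force: [0.5, -1.2, -0.6]
opening: 0.742
```

```bash
python3 - <<'E'
from h import *
s=env.state();print(np.round(s['eef_pos'],1),np.round(s['tcp_rot'],4),s['opening'])
c=snap('wrist','w2.png');t=snap('top','t2.png');t=snap('side','s2.png')
E
```

```text
[ 479.1 -319.7  210.4] [ 3.1222e+00 -2.0000e-03  1.3999e+00] 0.741949596542431
```

View pics/w2.png

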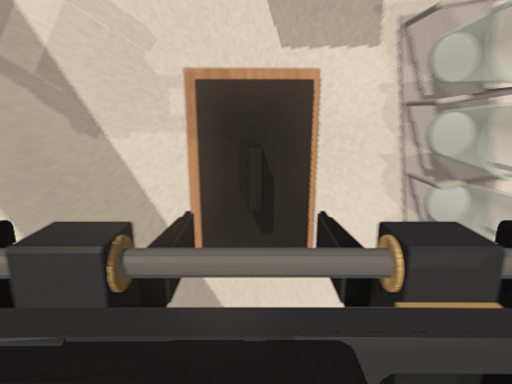

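View pics/t2.png

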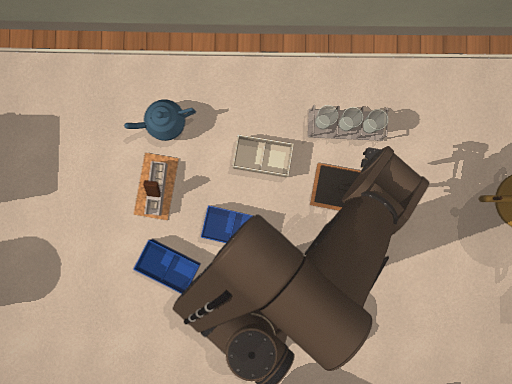

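View pics/s2.png

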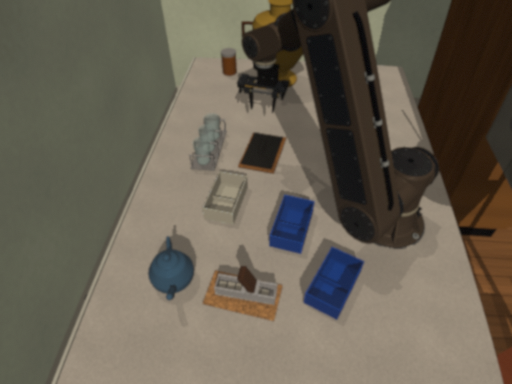

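```bash
python3 - <<'E'
from h import *
t=cv2.imread('pics/t2.png');
cv2.imwrite('pics/t2a.png',cv2.resize(t[145:225,125:190],None,fx=7,fy=7,interpolation=cv2.INTER_CUBIC))
cv2.imwrite('pics/t2b.png',cv2.resize(t[125:185,220:305],None,fx=7,fy=7,interpolation=cv2.INTER_CUBIC))
s=cv2.imread('pics/s2.png')
cv2.imwrite('pics/s2a.png',cv2.resize(s[255:325,195:290],None,fx=7,fy=7,interpolation=cv2.INTER_CUBIC))
E
```

```text
(no output)
```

View pics/t2a.png

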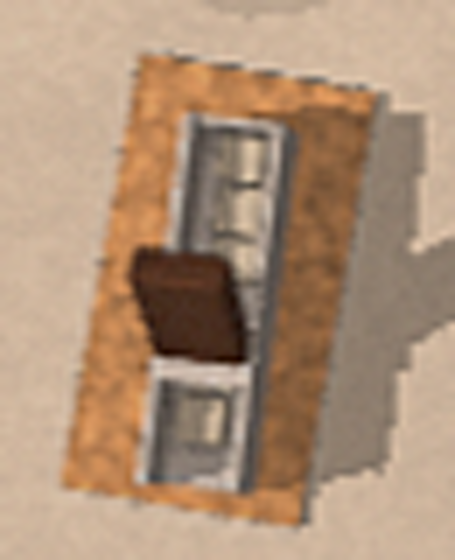

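View pics/t2b.png

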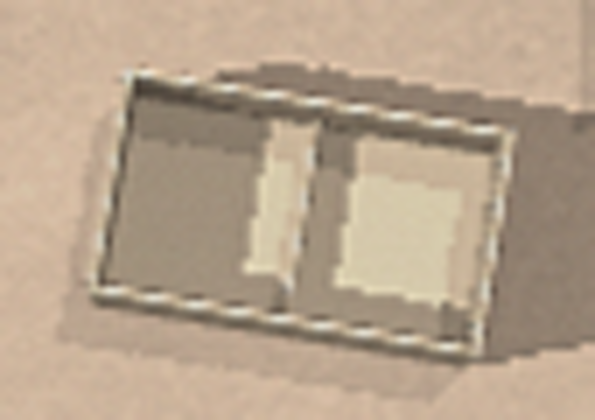

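View pics/s2a.png

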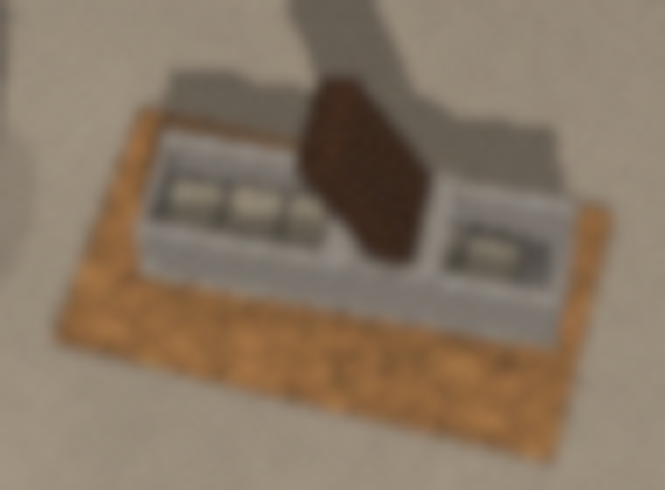

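```bash
python3 - <<'E'
from h import *
c=snap('top')
z=np.array([[190,113],[292,125],[138,483],[250,492]])/7+[125,145]-0.43
P=plane(c,z,46)[:,:2];print(np.round(P,1))
ctr=P.mean(0);b=P[:2].mean(0);m=P[2:].mean(0);d=(m-b);L=np.linalg.norm(d);d/=L;print(ctr,L,np.degrees(np.arctan2(d[1],d[0])),'grip',ctr-4*d)
# handle top: top corners
zt=np.array([[135,250],[238,258],[160,357],[243,361]])/7+[125,145]-0.43
print(plane(c,zt[:2],120)[:,:2],plane(c,zt[2:],52)[:,:2])
z=np.array([[130,78],[512,133],[97,292],[478,352]])/7+[220,125]-0.43
P=plane(c,z,60)[:,:2];print(np.round(P,1),P.mean(0),np.linalg.norm(P[0]-P[1]),np.linalg.norm(P[0]-P[2]))
d=P[1]-P[0];print(np.degrees(np.arctan2(d[1],d[0])))
z=np.array([[310,125],[288,310]])/7+[220,125]-.43;print(plane(c,z,26))
E
```

```text
[[563.5 345.9]
 [558.4 296.5]
 [384.2 366.4]
 [380.6 312.4]]
[471.68554235 330.29828211] 179.47243968567338 174.17788764582477 grip [475.66490888 329.89252112]
[[490.48724966 351.98956644]
 [487.51443082 304.79648776]] [[444.76696334 355.93705035]
 [443.42824931 316.06840469]]
[[ 650.4   54. ]
 [ 626.3 -129.7]
 [ 546.9   68.1]
 [ 520.7 -114.6]] [586.09869648 -30.5425605 ] 185.2594991331947 104.45145228103475
-97.47160365320588
[[634.94714985 -33.88251592  26.        ]
 [543.47214623 -24.30648851  26.        ]]
```

Emit:
arm_command([
  [[0,0,0.25,0,0],[0,0,0.4,0,0],[0,0,0.4,0,0],[0,0,0.4,0,0],[0,0,0.4,0,0],[0,0,0.4,0,0.02],[0,0,0.4,0,0.02],[0,0,0.4,0,0.02],[0,0,0.4,0,0.02],[0,0,0.4,0,0],[0,0,0.4,0,0],[0,0,0.4,0,0]],
])

```text
t: 7.93
eef_pos: [467.4, 157.3, 190.2]
tcp_rot: [-3.134, -0.002, 1.454]
ft_force: [0.9, -0.6, 0.1]
opening: 0.998
```

Emit:
arm_command([
  [[0,0.02,0.4,0,0.01],[0,0.02,0.4,0,0.01],[0,0.02,0.35,0,0],[0,0.02,0.25,0,0],[0,0.01,0.15,0,0],[0,0,0.05,0,0],[0,0,0,0,0]],
])

```text
t: 8.52
eef_pos: [468.7, 330.7, 177.1]
tcp_rot: [-3.116, 0.007, 1.478]
ft_force: [-0.4, -0.5, 0.6]
opening: 1.0
```

```bash
python3 - <<'E'
from h import *
s=env.state();print(s['t'],np.round(s['eef_pos'],1),np.round(s['tcp_rot'],4),s['opening'])
c=snap('wrist','w3.png')
E
```

```text
8.5167 [468.7 330.7 177.1] [-3.116   0.0074  1.4785] 1.0004752344113876
```

View pics/w3.png

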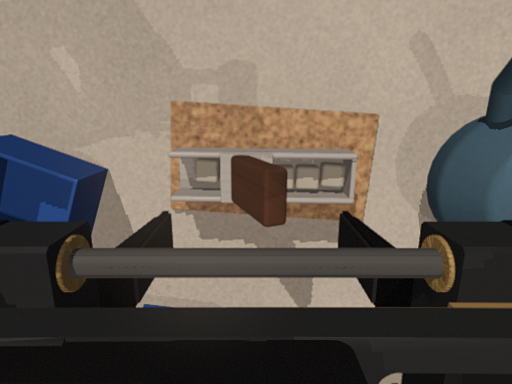

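```bash
python3 - <<'E'
from h import *
im=cv2.imread('pics/w3.png')
cv2.imwrite('pics/w3z.png',cv2.resize(im[95:235,160:385],None,fx=3.5,fy=3.5,interpolation=cv2.INTER_CUBIC))
E
```

```text
(no output)
```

View pics/w3z.png

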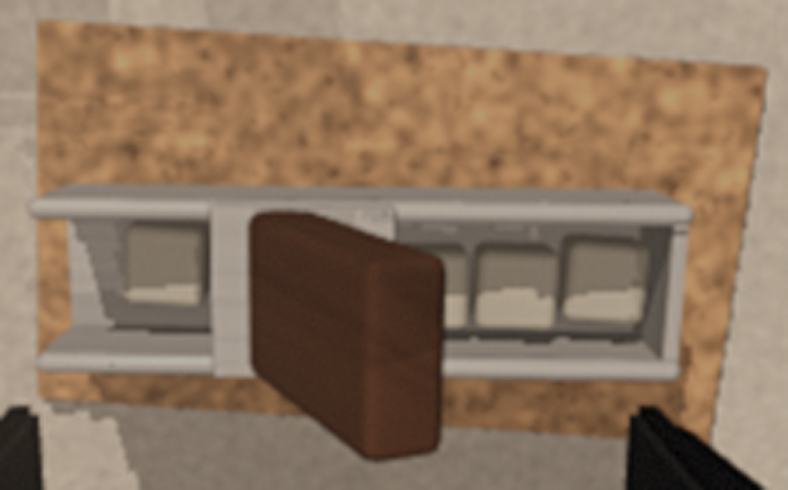

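```bash
python3 - <<'E'
from h import *
s=env.state();c=snap('wrist')
f=lambda a:np.array(a)/3.5+[160,95]-.36
P=plane(c,f([[370,260],[442,265],[440,450],[368,457]]),120,s)[:,:2];print(np.round(P,1),P.mean(0))
P=plane(c,f([[35,207],[42,362],[690,213],[680,370]]),46,s)[:,:2];print(np.round(P,1),P.mean(0))
d=P[:2].mean(0)-P[2:].mean(0);print(np.degrees(np.arctan2(d[1],d[0])),np.linalg.norm(d))
print(np.round(plane(c,f([[38,20],[767,66]]),6,s),1))
E
```

```text
[[477.2 352.8]
 [491.9 350.5]
 [488.7 309.8]
 [473.  309.5]] [482.71192297 330.65481544]
[[386.2 361.6]
 [381.1 317.7]
 [563.7 344.1]
 [560.3 300. ]] [472.82680932 330.8576391 ]
174.3599042165965 179.23327373775393
[[383.6 412.4   6. ]
 [598.  379.1   6. ]]
```

Emit:
arm_command([
  [[0,0.05,0,-0.2,-0.008],[0,0,0,-0.25,0],[0,0,0,-0.25,0],[0,0,0,-0.15,0],[0,0,0,0,0]],
])

```text
t: 9.03
eef_pos: [475.2, 322.5, 90.7]
tcp_rot: [-3.118, 0.007, 1.464]
ft_force: [0.3, -0.2, -0.6]
opening: 1.002
```

Correct y and descend, then close to just wider than contact (~45 mm, closure 0.53).

Emit:
arm_command([
  [[0.3,0,0.08,-0.08,0],[0.5,0,0,-0.05,0],[0.5,0,0,0,0],[0.5,0,0,0,0],[0.5,0,0,0,0],[0.5,0,0,0,0],[0.5,0,0,0,0],[0.5,0,0,0,0]],
])

```text
t: 9.7
eef_pos: [477.2, 329.2, 80.7]
tcp_rot: [-3.122, 0.004, 1.46]
ft_force: [0.9, -0.4, 0.1]
opening: 0.523
```

```bash
python3 - <<'E'
from h import *
s=env.state();print(s['t'],np.round(s['eef_pos'],1),np.round(s['tcp_rot'],4),s['opening'])
c=snap('side')
im=cv2.cvtColor(c['frame'],cv2.COLOR_RGB2BGR)
cv2.imwrite('pics/s4.png',cv2.resize(im[200:340,170:310],None,fx=4,fy=4,interpolation=cv2.INTER_CUBIC))
c=snap('wrist','w4.png')
E
```

```text
9.7 [477.2 329.2  80.7] [-3.1222  0.0043  1.4605] 0.5229493079073833
```

View pics/s4.png

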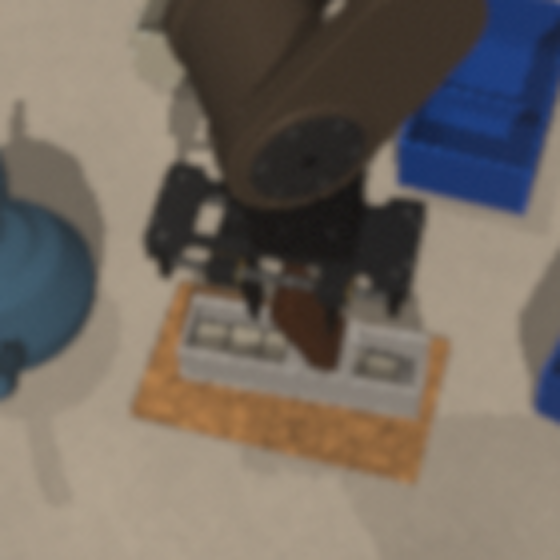

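View pics/w4.png

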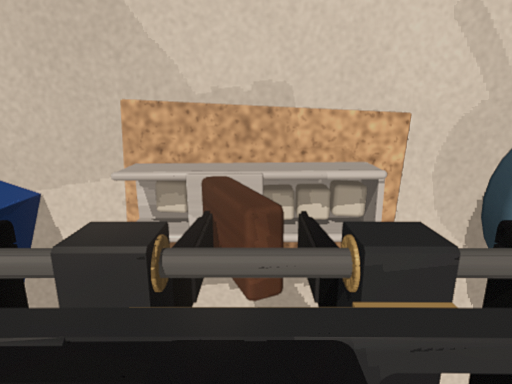

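Emit:
arm_command([
  [[0.55,0,0,0,0],[0.58,0,0,0,0],[0.61,-0.04,0,0.03,0],[0.64,-0.05,0,0.04,0],[0.67,-0.05,0,0.04,0]],
])

```text
t: 10.22
eef_pos: [462.5, 329.0, 91.6]
tcp_rot: [-3.121, 0.005, 1.46]
ft_force: [1.7, -0.9, -1.0]
opening: 0.35
```

```bash
cat > look.py <<'E'
from h import *
import sys
n=sys.argv[1];x0,y0,x1,y1=map(int,sys.argv[2:6])
s=env.state();print(s['t'],np.round(s['eef_pos'],1),np.round(s['tcp_rot'],4),round(s['opening'],3),np.round(s['ft_force'],1))
c=snap('side');im=cv2.cvtColor(c['frame'],cv2.COLOR_RGB2BGR)
a=cv2.resize(im[y0:y1,x0:x1],(400,400*(y1-y0)//(x1-x0)),interpolation=cv2.INTER_CUBIC)
w=cv2.cvtColor(snap('wrist')['frame'],cv2.COLOR_RGB2BGR)
w=cv2.resize(w[:,56:456],(400,384))
h=max(a.shape[0],w.shape[0]);o=np.zeros((min(h,600),800,3),np.uint8);a=a[:600];o[:a.shape[0],:400]=a;o[:384,400:]=w
cv2.imwrite('pics/%s.png'%n,o)
E
python3 look.py l5 170 220 310 340
```

```text
10.2167 [462.5 329.   91.6] [-3.1213  0.0051  1.4601] 0.35 [ 1.7 -0.9 -1. ]
```

View pics/l5.png

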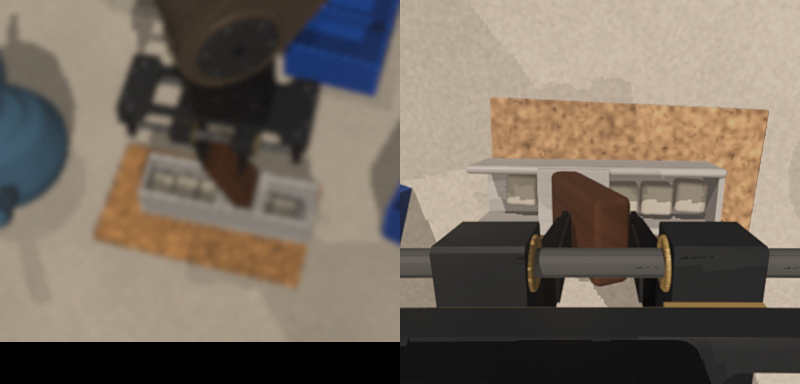

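Emit:
arm_command([
  [[0.7,0,0,0.05,0],[0.73,0,0,0.05,0],[0.76,0,0,0.05,0],[0.78,0,0,0.05,0]],
])

```text
t: 10.65
eef_pos: [460.1, 328.8, 113.1]
tcp_rot: [-3.117, 0.007, 1.461]
ft_force: [-1.6, 0.8, -0.3]
opening: 0.252
```

```bash
python3 look.py l6 170 220 310 340
```

```text
10.65 [460.1 328.8 113.1] [-3.1172  0.0067  1.4606] 0.252 [-1.6  0.8 -0.3]
```

View pics/l6.png

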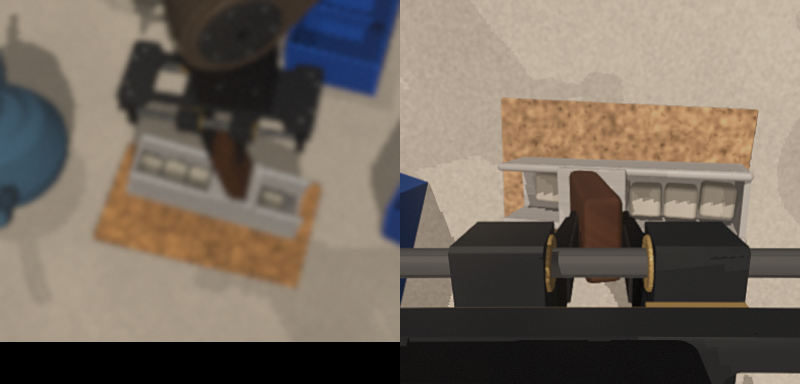

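Emit:
arm_command([
  [[0.79,0,0,0.03,0],[0.8,0,0,0.02,0],[0.82,0,0,0,0],[1,0,0,0,0],[1,0,0,0,0]],
])

```text
t: 11.17
eef_pos: [460.9, 328.9, 119.2]
tcp_rot: [-3.119, 0.006, 1.46]
ft_force: [-0.8, 0.3, -0.3]
opening: 0.227
```

```bash
python3 look.py l7 170 220 310 340
```

```text
11.1667 [460.9 328.9 119.2] [-3.1192  0.0055  1.4604] 0.227 [-0.8  0.3 -0.3]
```

View pics/l7.png

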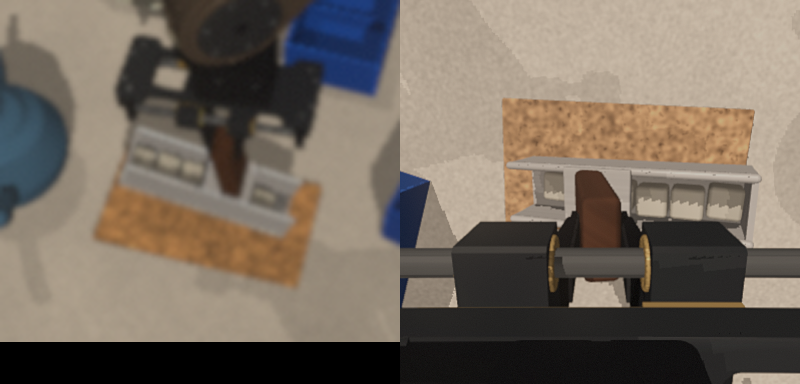

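Emit:
arm_command([
  [[1,0,0,0.02,0],[1,0,0,0.04,0],[1,0,0,0.06,0],[1,0,0,0.06,0],[1,0,0,0.02,0]],
])

```text
t: 11.68
eef_pos: [460.8, 328.7, 139.8]
tcp_rot: [-3.118, 0.007, 1.461]
ft_force: [-0.4, -0.2, -3.4]
opening: 0.207
```

```bash
python3 look.py l8 170 220 310 340
```

```text
11.6833 [460.8 328.7 139.8] [-3.1182  0.0068  1.4606] 0.207 [-0.4 -0.2 -3.4]
```

View pics/l8.png

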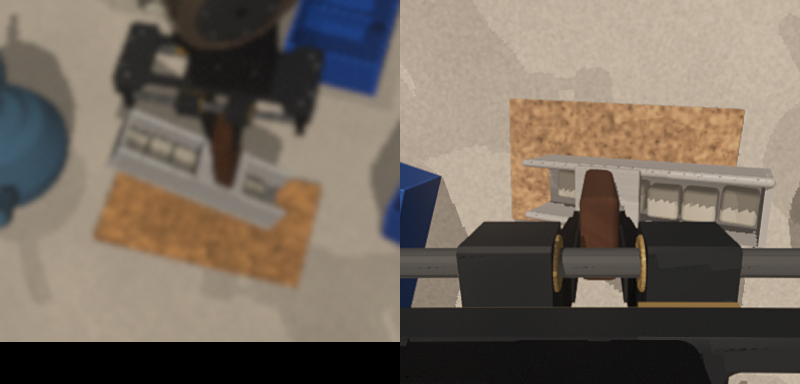

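Emit:
arm_command([
  [[1,0,-0.04,0.04,0],[1,0,-0.08,0.05,0],[1,0,-0.12,0.06,0],[1,0.02,-0.16,0.06,0],[1,0.04,-0.2,0.06,0],[1,0.06,-0.24,0.06,0],[1,0.08,-0.26,0.06,0],[1,0.1,-0.26,0.05,0],[1,0.12,-0.26,0.04,0],[1,0.13,-0.26,0.02,0]],
])

```text
t: 12.62
eef_pos: [512.6, 128.9, 194.8]
tcp_rot: [-3.117, 0.008, 1.467]
ft_force: [-0.5, -0.4, -2.8]
opening: 0.207
```

```bash
python3 look.py l9 170 140 350 340
```

```text
12.6167 [512.6 128.9 194.8] [-3.1175  0.008   1.4666] 0.207 [-0.5 -0.4 -2.8]
```

View pics/l9.png

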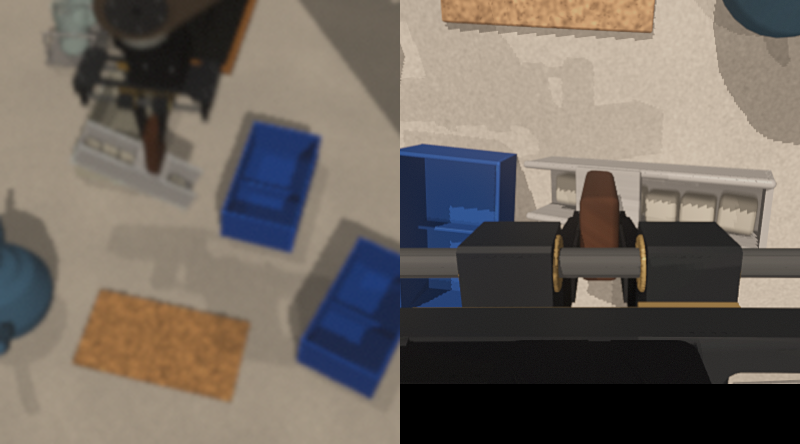

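```bash
python3 - <<'E'
from h import *
from scipy.optimize import brentq
s=env.state();c=snap('wrist')
cv2.imwrite('pics/w9z.png',cv2.resize(cv2.cvtColor(c['frame'],cv2.COLOR_RGB2BGR)[130:260,160:460],None,fx=2.6,fy=2.6,interpolation=cv2.INTER_CUBIC))
E
```

```text
(no output)
```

View pics/w9z.png

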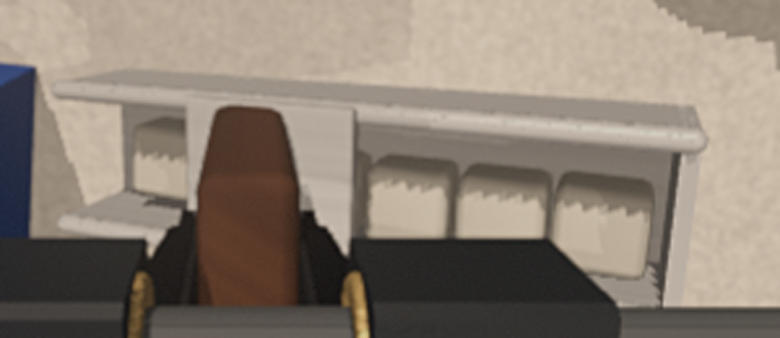

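```bash
python3 - <<'E'
from h import *
from scipy.optimize import brentq
s=env.state();c=snap('wrist')
f=lambda a:np.array(a)/2.6+[160,130]-.3
uv=f([[55,88],[60,222],[706,140]])
for w in (46,48):
    z1=brentq(lambda z:np.linalg.norm(np.diff(plane(c,uv[:2],z,s),axis=0))-w,20,190)
    P=plane(c,uv[:1],z1,s)[0]
    z2=brentq(lambda z:np.linalg.norm(plane(c,uv[2:],z,s)[0]-P)-180,z1,z1+170)
    Q=plane(c,uv[2:],z2,s)[0]
    print(w,z1,P,Q,np.degrees(np.arcsin((z2-z1)/180)))
E
```

```text
Traceback (most recent call last):
ValueError: f(a) and f(b) must have different signs
```

```bash
python3 - <<'E'
from h import *
s=env.state();c=snap('wrist')
f=lambda a:np.array(a)/2.6+[160,130]-.3
uv=f([[55,88],[706,140]])
o,d=ray(c,uv,s)
yaw=s['tcp_rot'][2]; h=np.array([-np.sin(yaw),np.cos(yaw),0]); n=np.array([np.cos(yaw),np.sin(yaw),0])
for w in(22,24,26):
    p0=np.array(s['eef_pos'])+w*n
    k=((p0-o)@n)/(d@n); X=o+k[:,None]*d
    D=X[0]-X[1];print(w,np.round(X,1),np.linalg.norm(D),np.degrees(np.arcsin(-D[2]/np.linalg.norm(D))),'rel ahead',(X[0]-p0)@h)
E
```

```text
22 [[452.1 158.4 106.7]
 [620.6 140.3 174.1]] 182.38938242194646 21.675739861032877 rel ahead 63.10228671896126
24 [[455.3 160.  118.3]
 [616.3 142.8 182.6]] 174.1420613130032 21.67573986103289 rel ahead 60.04999309447255
26 [[458.6 161.7 129.9]
 [611.9 145.3 191.1]] 165.89474020406004 21.675739861032874 rel ahead 56.99769946998389
```

Emit:
arm_command([
  [[1,0.03,-0.05,0,0],[1,0.07,-0.09,0,0],[1,0.1,-0.13,0,0],[1,0.14,-0.15,0,0],[1,0.18,-0.16,0,0],[1,0.2,-0.16,0,0],[1,0.2,-0.14,0,0],[1,0.2,-0.11,0,0],[1,0.16,-0.08,0,0],[1,0.11,-0.04,0,0],[1,0.06,0,0,0],[1,0,0,0,0]],
])

```text
t: 13.87
eef_pos: [663.3, 13.8, 192.4]
tcp_rot: [-3.113, 0.009, 1.48]
ft_force: [-0.2, -0.4, -2.5]
opening: 0.208
```

```bash
python3 look.py l10 170 100 350 260
```

```text
13.8667 [663.3  13.8 192.4] [-3.1127  0.0091  1.4797] 0.208 [-0.2 -0.4 -2.5]
```

View pics/l10.png

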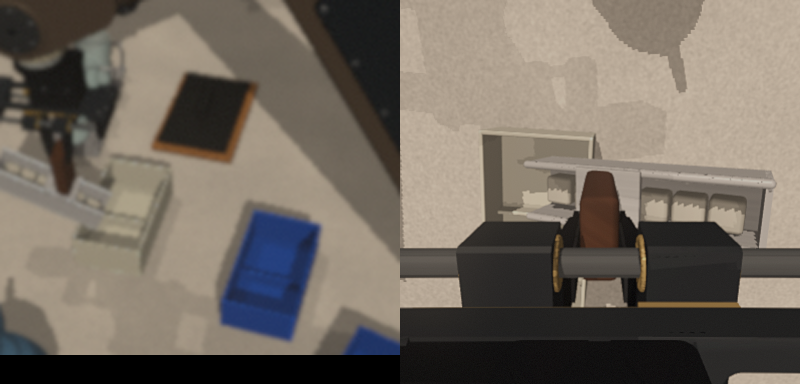

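Emit:
arm_command([
  [[1,-0.1,0.01,0,0],[1,0.1,-0.01,0,0],[1,0,0,0,0]],
])

```text
t: 14.22
eef_pos: [659.7, 15.9, 192.7]
tcp_rot: [-3.111, 0.009, 1.482]
ft_force: [0.8, 0.4, -3.5]
opening: 0.21
```

```bash
python3 look.py l11 170 100 350 260
```

```text
14.2167 [659.7  15.9 192.7] [-3.1106  0.0091  1.4825] 0.21 [ 0.8  0.4 -3.5]
```

View pics/l11.png

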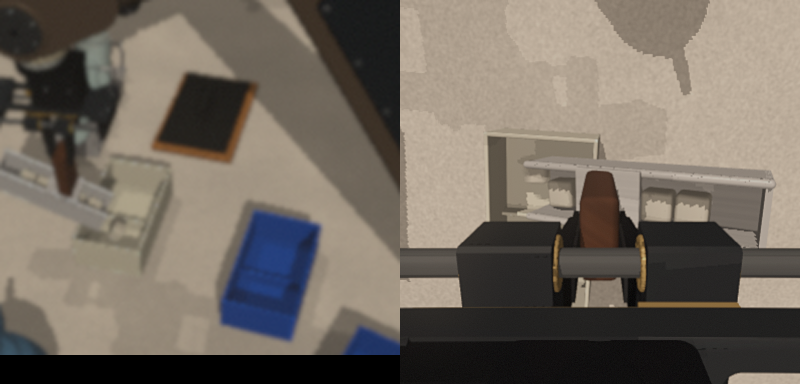

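Emit:
arm_command([
  [[1,-0.09,0.01,0,0],[1,0.09,-0.02,0,0]],
])

```text
t: 14.48
eef_pos: [656.6, 16.1, 192.9]
tcp_rot: [-3.108, 0.009, 1.484]
ft_force: [-1.0, -0.6, -3.0]
opening: 0.205
```

```bash
python3 look.py l12 170 100 350 260
```

```text
14.4833 [656.6  16.1 192.9] [-3.1082  0.009   1.4838] 0.205 [-1.  -0.6 -3. ]
```

View pics/l12.png

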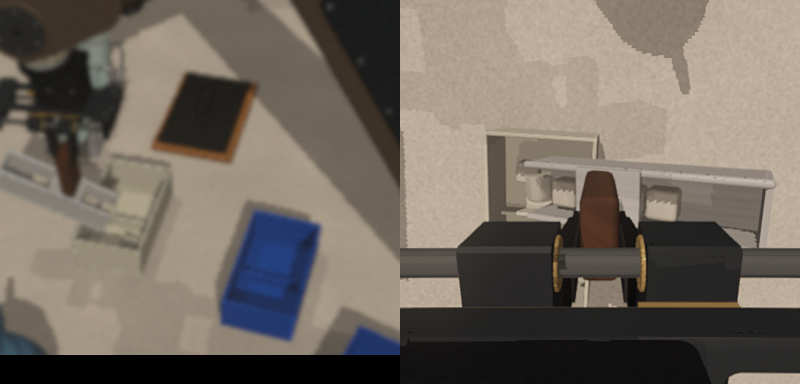

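Emit:
arm_command([
  [[1,-0.08,0,0,0],[1,0.11,-0.01,0,0],[1,0,0,0,0]],
])

```text
t: 14.83
eef_pos: [661.6, 14.3, 192.9]
tcp_rot: [-3.111, 0.009, 1.483]
ft_force: [0.0, -0.1, -2.3]
opening: 0.207
```

```bash
python3 look.py l13 170 100 350 260
```

```text
14.8333 [661.6  14.3 192.9] [-3.1111  0.0092  1.4832] 0.207 [ 0.  -0.1 -2.3]
```

View pics/l13.png

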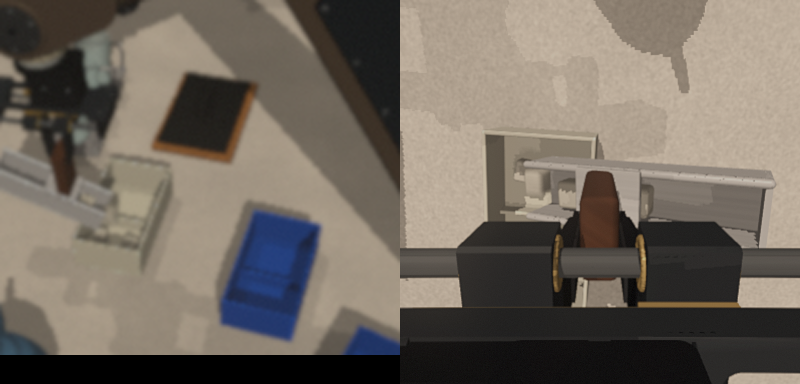

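```bash
cat > zw.py <<'E'
from h import *
import sys
x0,y0,x1,y1=map(int,sys.argv[2:6]);c=snap('wrist');im=cv2.cvtColor(c['frame'],cv2.COLOR_RGB2BGR)[y0:y1,x0:x1]
k=min(800/(x1-x0),600/(y1-y0));cv2.imwrite('pics/'+sys.argv[1],cv2.resize(im,None,fx=k,fy=k,interpolation=cv2.INTER_CUBIC)); print(k)
E
python3 zw.py w13z.png 130 120 350 250
```

```text
3.6363636363636362
```

View pics/w13z.png

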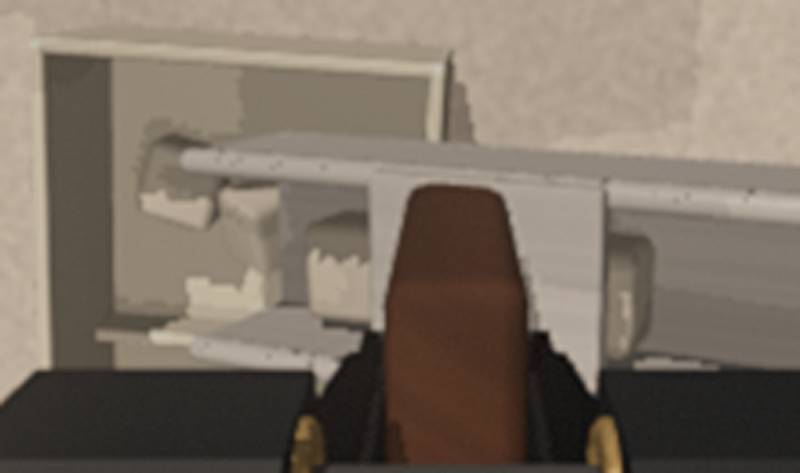

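Emit:
arm_command([
  [[1,-0.08,0,0,0],[1,0.08,0,0,0],[1,0,0,0,0]],
])

```text
t: 15.23
eef_pos: [658.4, 14.7, 192.9]
tcp_rot: [-3.109, 0.009, 1.484]
ft_force: [0.9, -0.2, -2.8]
opening: 0.211
```

```bash
python3 zw.py w14z.png 130 120 350 250; python3 look.py l14 170 100 350 260
```

```text
3.6363636363636362
15.2833 [657.7  14.8 192.8] [-3.108   0.0092  1.4837] 0.208 [-0.6  0.1 -2.2]
```

View pics/w14z.png

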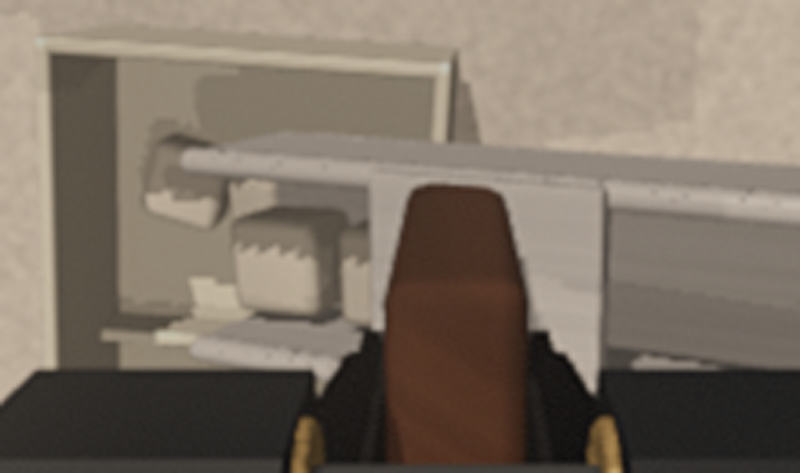

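Emit:
arm_command([
  [[1,-0.08,0,0,0],[1,0.1,0,0,0],[1,0,0,0,0]],
])

```text
t: 15.63
eef_pos: [658.2, 14.9, 192.8]
tcp_rot: [-3.108, 0.009, 1.484]
ft_force: [-1.0, -0.3, -3.9]
opening: 0.21
```

```bash
python3 zw.py w15z.png 130 120 350 250
```

```text
3.6363636363636362
```

View pics/w15z.png

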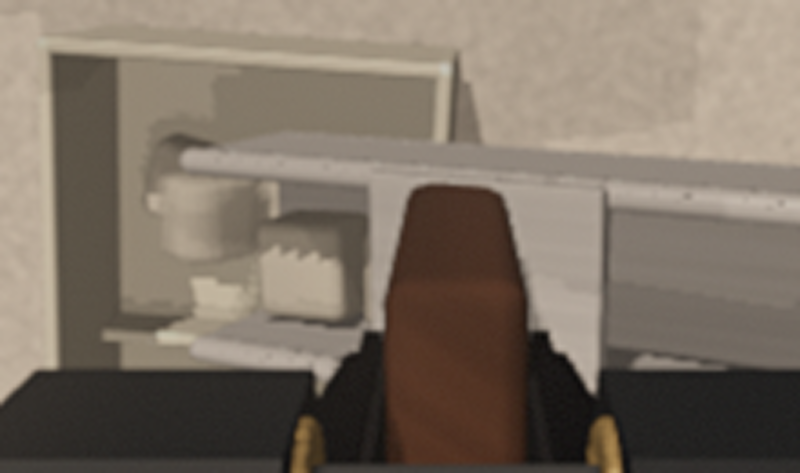

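Emit:
arm_command([
  [[1,0,-0.05,0.03,0],[1,-0.02,-0.12,0.02,0],[1,-0.02,-0.18,0,0],[1,-0.02,-0.2,0,0],[1,-0.02,-0.18,0,0],[1,-0.01,-0.12,-0.02,0],[1,-0.01,-0.08,-0.03,0],[1,0,-0.02,0,0]],
])

```text
t: 16.35
eef_pos: [642.5, -87.8, 194.2]
tcp_rot: [-3.106, 0.01, 1.485]
ft_force: [-0.2, 0.4, -2.9]
opening: 0.206
```

```bash
python3 look.py l16 170 100 350 260;python3 zw.py w16z.png 110 90 350 250
```

```text
16.35 [642.5 -87.8 194.2] [-3.1063  0.0101  1.4852] 0.206 [-0.2  0.4 -2.9]
3.3333333333333335
```

View pics/w16z.png

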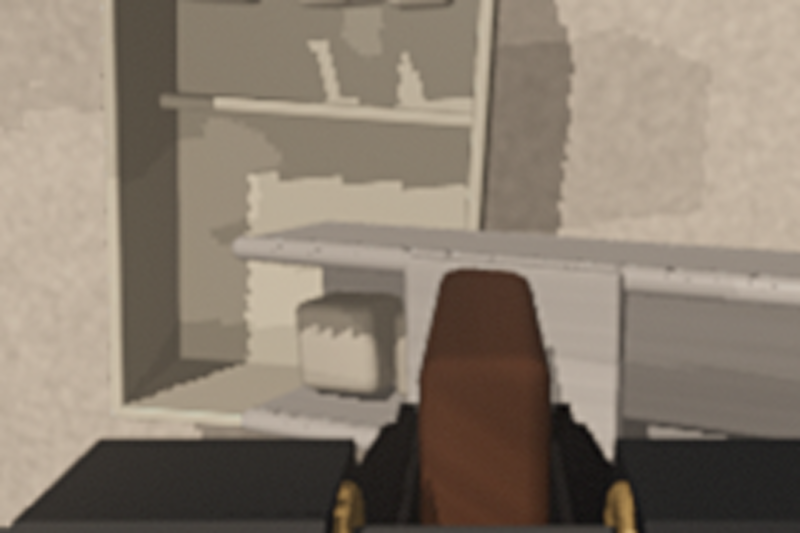

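Emit:
arm_command([
  [[1,-0.08,0.02,0,0],[1,0.1,0.01,0,0],[1,-0.1,0,0,0],[1,0.1,0,0,0],[1,-0.1,0,0,0],[1,0.1,0,0,0],[1,-0.1,0,0,0],[1,0.1,0,0,0],[1,0,0,0,0]],
])

```text
t: 17.25
eef_pos: [641.5, -73.0, 195.1]
tcp_rot: [-3.105, 0.008, 1.496]
ft_force: [0.0, 0.5, -2.0]
opening: 0.211
```

```bash
python3 look.py l17 170 100 350 260;python3 zw.py w17z.png 110 90 350 250
```

```text
17.25 [641.5 -73.  195.1] [-3.1055  0.0083  1.4962] 0.211 [ 0.   0.5 -2. ]
3.3333333333333335
```

View pics/w17z.png

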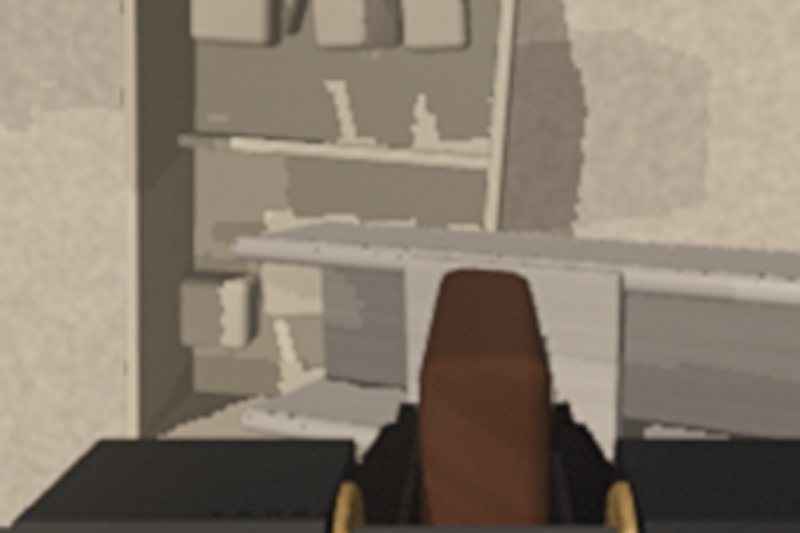

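Emit:
arm_command([
  [[1,-0.1,-0.05,0,-0.01],[1,0.1,-0.05,0,0],[1,-0.12,-0.02,0,0],[1,0.12,-0.02,0,0],[1,-0.12,-0.02,0,0],[1,0.12,-0.02,0,0],[1,0,0,0,0]],
])

```text
t: 17.98
eef_pos: [636.9, -90.2, 194.9]
tcp_rot: [-3.102, 0.008, 1.49]
ft_force: [-0.1, -0.4, -2.0]
opening: 0.209
```

```bash
python3 look.py l18 190 120 290 220;python3 zw.py w18z.png 110 90 350 250
```

```text
17.9833 [636.9 -90.2 194.9] [-3.102   0.0081  1.4896] 0.209 [-0.1 -0.4 -2. ]
3.3333333333333335
```

View pics/w18z.png

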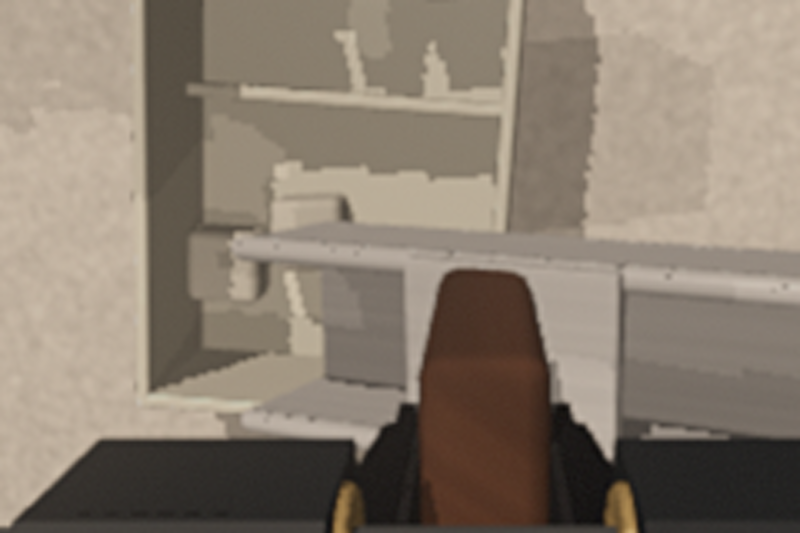

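View pics/l18.png

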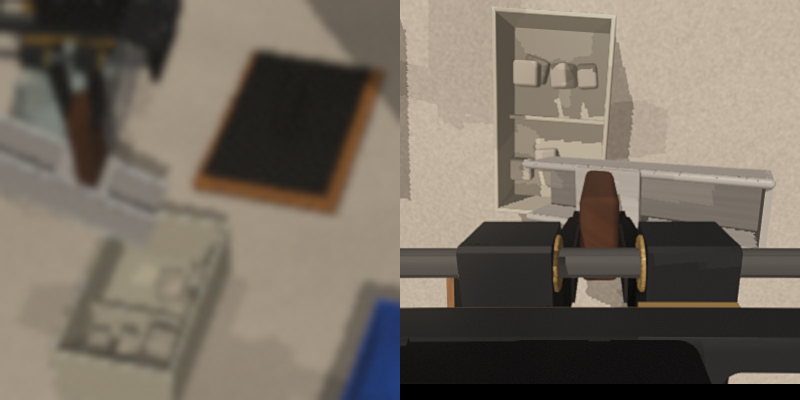

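```bash
python3 - <<'E'
from h import *
c=snap('side','s18.png');im=cv2.imread('pics/s18.png')
cv2.imwrite('pics/s18z.png',cv2.resize(cv2.convertScaleAbs(im[160:225,195:260],alpha=1.3,beta=-30),None,fx=9,fy=9,interpolation=cv2.INTER_CUBIC))
E
```

```text
(no output)
```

View pics/s18z.png

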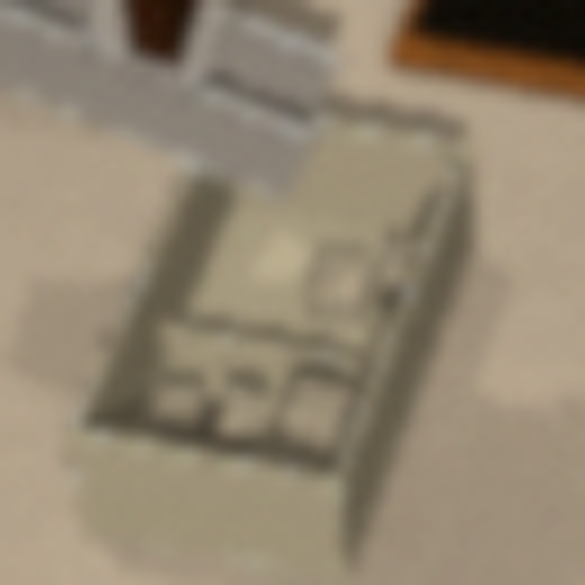

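Emit:
arm_command([
  [[1,0.1,0.02,0,0],[1,-0.2,0,0,0],[1,0.2,0,0,0],[1,-0.2,0,0,0],[1,0.2,0,0,0],[1,0,0,0,0]],
])

```text
t: 18.68
eef_pos: [637.4, -85.2, 189.6]
tcp_rot: [-3.085, 0.006, 1.491]
ft_force: [-0.3, 0.1, -2.0]
opening: 0.207
```

```bash
python3 look.py l19 195 140 275 225;python3 zw.py w19z.png 110 90 350 250
```

```text
18.6833 [637.4 -85.2 189.6] [-3.0846  0.0056  1.4908] 0.207 [-0.3  0.1 -2. ]
3.3333333333333335
```

View pics/w19z.png

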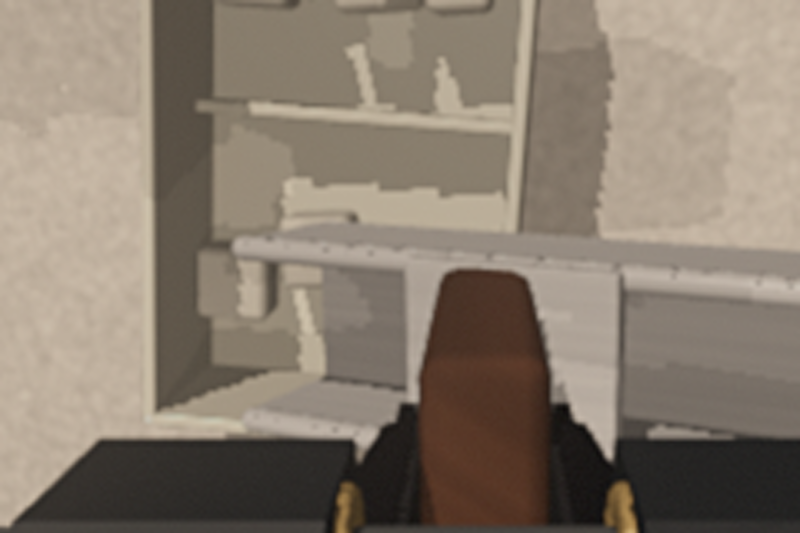

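View pics/l19.png

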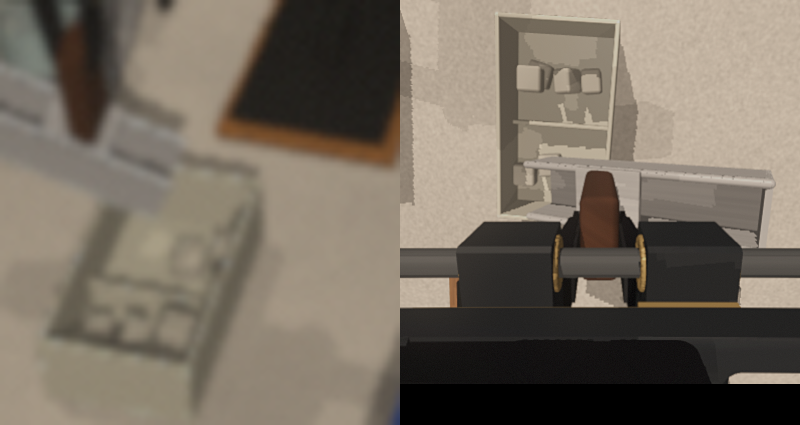

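Emit:
arm_command([
  [[1,0,0,0.05,0],[1,0,0,0.12,0],[1,0,0,0.18,0],[1,0,0,0.15,0],[1,0,0,0.08,0]],
])

```text
t: 19.25
eef_pos: [635.0, -85.1, 252.3]
tcp_rot: [-3.083, 0.006, 1.491]
ft_force: [0.3, 0.2, -2.3]
opening: 0.21
```

```bash
python3 look.py l20 195 140 275 225;python3 zw.py w20z.png 110 50 350 250
```

```text
19.25 [635.  -85.1 252.3] [-3.0826  0.0056  1.491 ] 0.21 [ 0.3  0.2 -2.3]
3.0
```

View pics/l20.png

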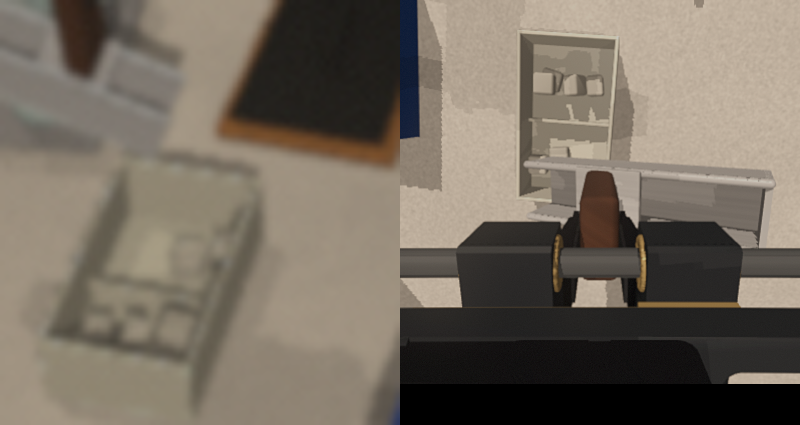

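```bash
python3 - <<'E'
from h import *
a=[cv2.cvtColor(snap('side')['frame'],cv2.COLOR_RGB2BGR).astype(float) for _ in range(3)]
im=np.mean(a,0)[165:215,205:255]
im=np.clip((im-60)*1.6,0,255).astype(np.uint8)
cv2.imwrite('pics/s20z.png',cv2.resize(im,None,fx=11,fy=11,interpolation=cv2.INTER_LANCZOS4))
E
```

```text
(no output)
```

View pics/s20z.png

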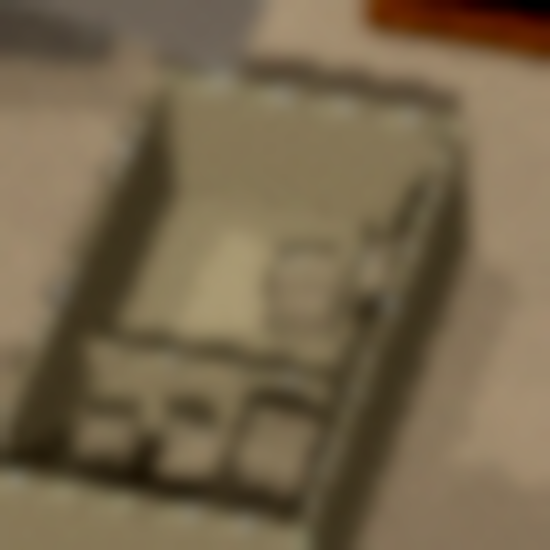

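View pics/w20z.png

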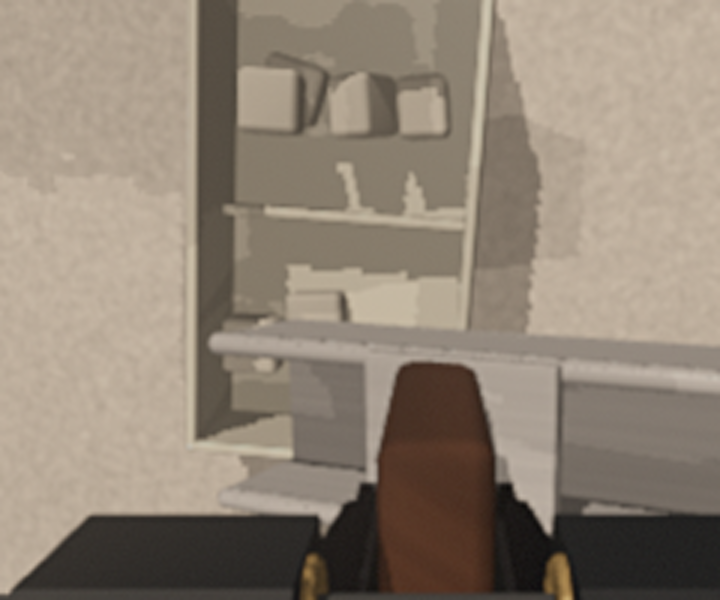

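Emit:
arm_command([
  [[1,-0.08,0.12,0,0],[1,-0.15,0.25,0,-0.02],[1,-0.16,0.35,-0.02,-0.02],[1,-0.16,0.37,-0.02,-0.02],[1,-0.16,0.37,-0.02,-0.02],[1,-0.16,0.37,-0.02,-0.02],[1,-0.16,0.37,-0.04,-0.02],[1,-0.16,0.37,-0.04,0],[1,-0.16,0.37,-0.04,0],[1,-0.16,0.37,-0.04,0],[1,-0.1,0.3,-0.04,0],[1,-0.05,0.2,-0.04,0]],
])

```text
t: 20.55
eef_pos: [457.3, 302.7, 205.9]
tcp_rot: [-3.066, 0.009, 1.382]
ft_force: [0.1, -0.3, -2.2]
opening: 0.205
```

Emit:
arm_command([
  [[1,0,0.2,-0.1,0.03],[1,0,0.12,-0.2,0],[1,0,0.04,-0.2,0],[1,0,0,-0.1,0],[1,0,0,0,0]],
])

```text
t: 20.97
eef_pos: [453.0, 345.1, 140.3]
tcp_rot: [-3.062, 0.011, 1.414]
ft_force: [-0.1, -0.3, -2.7]
opening: 0.209
```

```bash
python3 look.py l21 170 220 310 340; python3 zw.py w21z.png 110 60 400 250
```

```text
20.9667 [453.  345.1 140.3] [-3.0622  0.0112  1.4142] 0.209 [-0.1 -0.3 -2.7]
2.7586206896551726
```

View pics/l21.png

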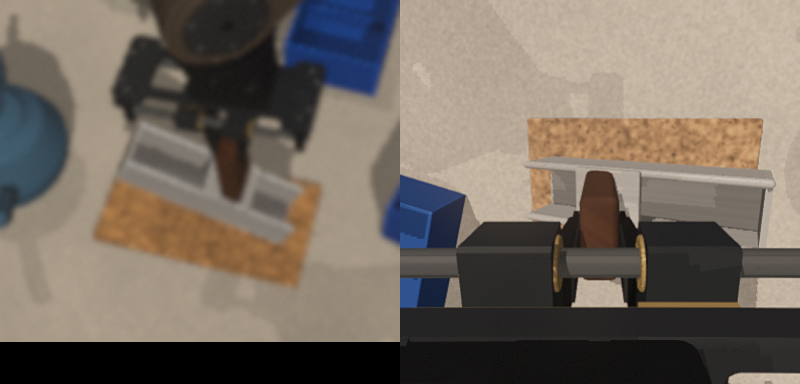

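View pics/w21z.png

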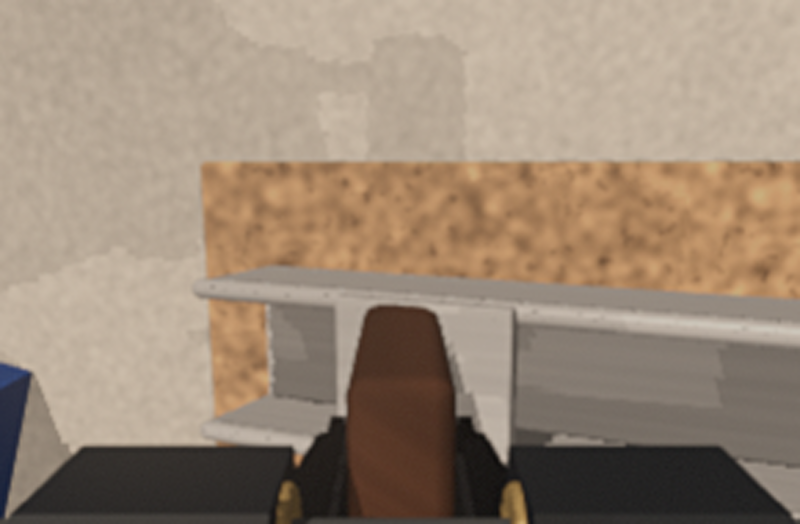

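Emit:
arm_command([
  [[1,0,0,-0.05,0],[1,0,0,-0.05,0],[1,0,0,-0.03,0]],
])

```text
t: 21.37
eef_pos: [456.1, 344.4, 132.3]
tcp_rot: [-3.07, 0.005, 1.411]
ft_force: [-1.1, 0.3, -2.9]
opening: 0.214
```

Emit:
arm_command([
  [[1,-0.02,0,-0.05,0],[1,0,0,-0.04,0],[1,0,0,-0.03,0]],
])

```text
t: 21.62
eef_pos: [457.6, 344.6, 123.0]
tcp_rot: [-3.078, 0.0, 1.41]
ft_force: [8.3, -4.4, 26.8]
opening: 0.214
```

Emit:
arm_command([
  [[0.78,0,0,0.02,0],[0.76,0,0,-0.02,0],[0.73,0,0,-0.03,0],[0.7,0,0,-0.04,0],[0.67,0,0,-0.04,0],[0.64,0,0,-0.04,0]],
])

```text
t: 22.12
eef_pos: [460.1, 345.0, 108.5]
tcp_rot: [-3.085, -0.004, 1.409]
ft_force: [1.9, -0.8, 2.0]
opening: 0.343
```

```bash
python3 look.py l22 170 220 310 340
```

```text
22.1167 [460.1 345.  108.5] [-3.0848 -0.0039  1.4094] 0.343 [ 1.9 -0.8  2. ]
```

View pics/l22.png

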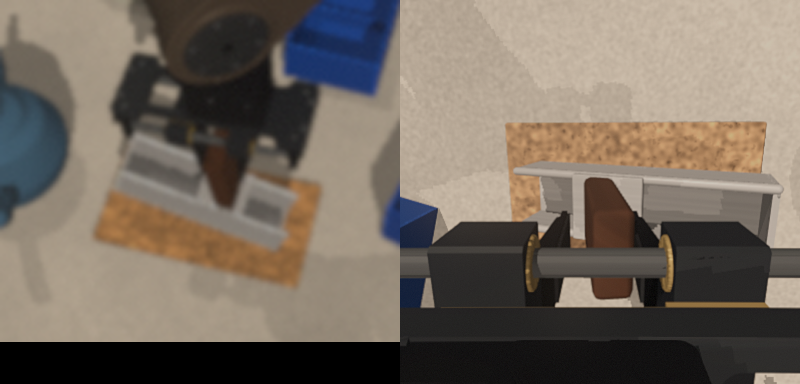

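Emit:
arm_command([
  [[0.61,0,0,-0.03,0],[0.58,0,0,-0.02,0],[0.55,0,0,-0.02,0],[0.52,0,0,0,0],[0.49,0,0,0,0],[0.46,0,0,0,0],[0.42,0,0,0,0],[0.38,0,0,0,0]],
])

```text
t: 22.88
eef_pos: [458.5, 344.6, 99.1]
tcp_rot: [-3.081, -0.001, 1.41]
ft_force: [2.0, -0.5, -0.5]
opening: 0.596
```

```bash
python3 look.py l23 170 220 310 340
```

```text
22.8833 [458.5 344.6  99.1] [-3.0806e+00 -1.1000e-03  1.4096e+00] 0.596 [ 2.  -0.5 -0.5]
```

View pics/l23.png

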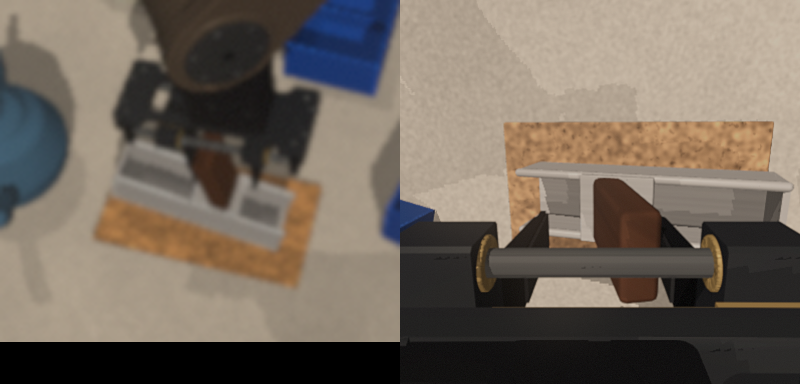

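Emit:
arm_command([
  [[0.34,0.03,0,0,0],[0.3,0.03,0,0,0],[0.26,0.03,0,0,0],[0.22,0.03,0,0,0],[0.18,0.02,0,0,0],[0.14,0.02,0,0,0],[0.1,0,0,0,0],[0,0,0,0,0]],
])

```text
t: 23.65
eef_pos: [476.4, 344.6, 99.4]
tcp_rot: [-3.08, -0.001, 1.409]
ft_force: [0.2, 0.1, 0.7]
opening: 0.924
```

```bash
python3 look.py l24 170 220 310 340
```

```text
23.65 [476.4 344.6  99.4] [-3.0805e+00 -1.3000e-03  1.4094e+00] 0.924 [0.2 0.1 0.7]
```

View pics/l24.png

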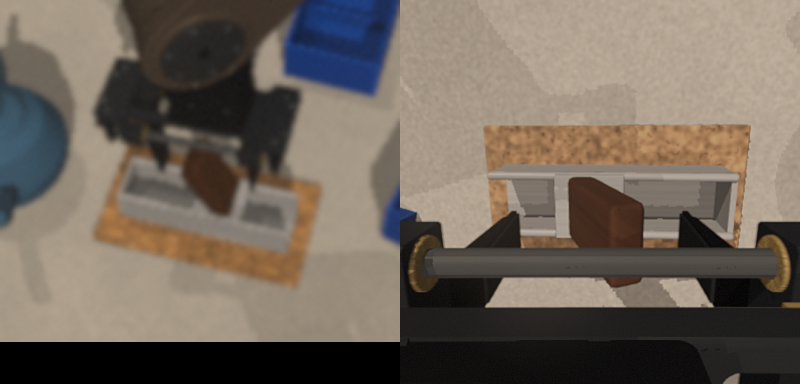

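Emit:
arm_command([
  [[0,0,0,0.25,0],[0,0,0,0.4,0],[0,0,0,0.4,0],[0,0,-0.1,0.1,0],[0,0,-0.3,0,0],[0,0,-0.4,0,0],[0,0,-0.4,0,0],[0,0,-0.4,0,0],[0,0,-0.4,0,0],[0,0,-0.4,0,0],[0,0,-0.4,0,0],[0,0,-0.4,0,0]],
])

```text
t: 24.75
eef_pos: [470.3, 17.7, 218.9]
tcp_rot: [-3.082, -0.002, 1.422]
ft_force: [0.9, -0.7, -0.8]
opening: 1.0
```

```bash
python3 - <<'E'
from h import *
s=env.state();print(s['t'],np.round(s['eef_pos'],1),np.round(s['tcp_rot'],4))
c=snap('top','t25.png');im=cv2.imread('pics/t25.png')
cv2.imwrite('pics/t25z.png',cv2.resize(im[120:230,120:300],None,fx=4.4,fy=4.4,interpolation=cv2.INTER_CUBIC))
E
```

```text
24.75 [470.3  17.7 218.9] [-3.0823e+00 -1.7000e-03  1.4218e+00]
```

View pics/t25z.png

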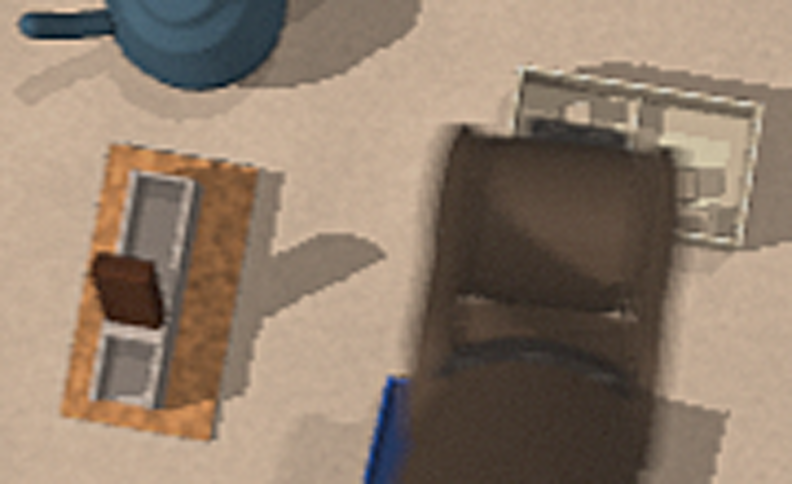

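```bash
python3 - <<'E'
from h import *
c=snap('top')
f=lambda a:np.array(a)/4.4+[120,120]-.4
P=plane(c,f([[132,172],[197,182],[90,400],[155,407]]),46)[:,:2].mean(0)
M=plane(c,f([[110,145],[262,167],[62,413],[212,440]]),6)[:,:2]
m=M.mean(0);a=(M[0]+M[1]-M[2]-M[3]);a/=np.linalg.norm(a);d=P-m
print(P,m,'along',d@a,'across',d@[-a[1],a[0]])
E
```

```text
[479.37831747 342.05620777] [481.72714167 337.16130473] along -3.0721909224354005 across 4.476459969954775
```

Emit:
arm_command([
  [[0,0,-0.25,0,0],[0,0,-0.4,0,0],[0,0,-0.4,0,0],[0,0,-0.4,0,0],[0,0,-0.4,0,0],[0,0,-0.4,0,0],[0,0,-0.4,0,0],[0,0.05,-0.35,0,0],[0,0.05,-0.25,0,0],[0,0,-0.1,0,0],[0,0,0,0,0]],
])

```text
t: 25.77
eef_pos: [477.8, -332.6, 217.6]
tcp_rot: [-3.083, -0.003, 1.418]
ft_force: [-0.6, 1.0, -0.5]
opening: 1.001
```

```bash
python3 - <<'E'
from h import *
s=env.state();print(s['t'],np.round(s['eef_pos'],1),np.round(s['tcp_rot'],4),s['joints'])
c=snap('wrist','w26.png');c=snap('top','t26.png');im=cv2.imread('pics/t26.png')
cv2.imwrite('pics/t26z.png',cv2.resize(im[120:230,120:300],None,fx=4.4,fy=4.4,interpolation=cv2.INTER_CUBIC))
E
```

```text
25.7667 [ 477.8 -332.6  217.6] [-3.0834e+00 -2.7000e-03  1.4178e+00] [-0.70812902  0.44815144  1.62770342 -0.03159168  1.11683457 -0.54060784]
```

View pics/w26.png

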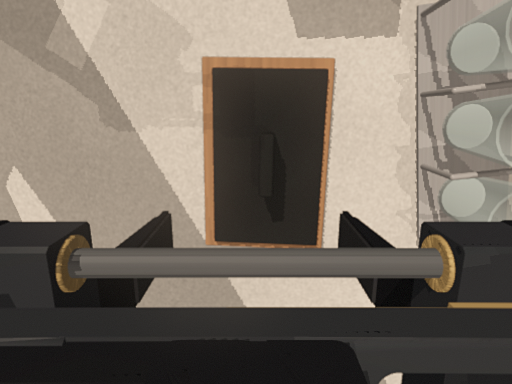

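View pics/t26z.png

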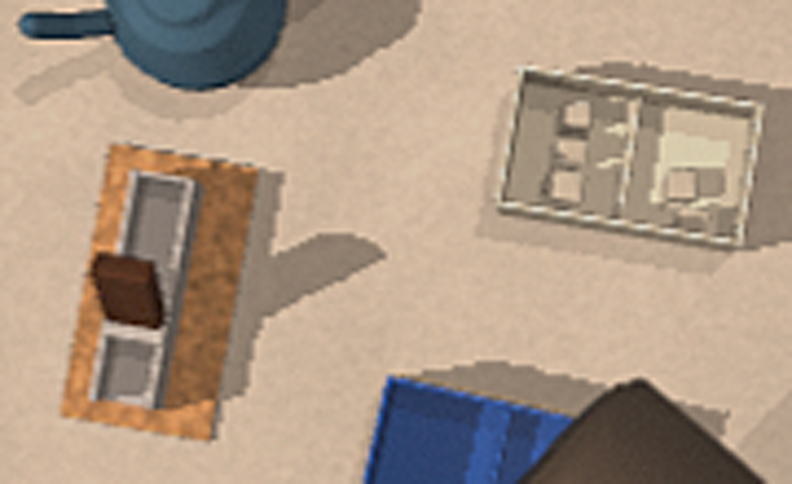

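```bash
python3 - <<'E'
from h import *
im=cv2.imread('pics/w26.png')
cv2.imwrite('pics/w26z.png',cv2.resize(cv2.convertScaleAbs(im[50:250,195:345],alpha=3.5),None,fx=3,fy=3,interpolation=cv2.INTER_CUBIC))
E
```

```text
(no output)
```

View pics/w26z.png

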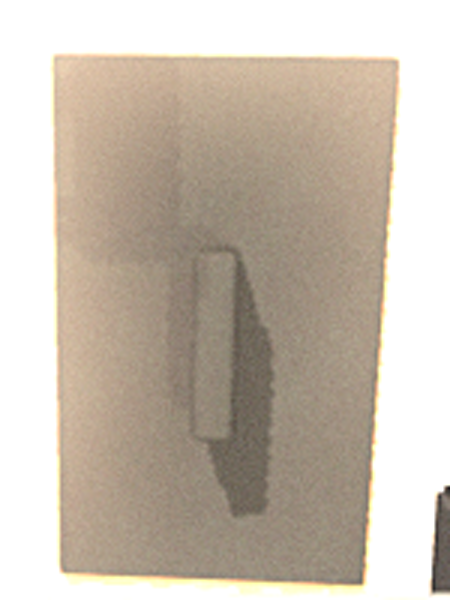

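```bash
python3 - <<'E'
from h import *
s=env.state();c=snap('wrist')
f=lambda a:np.array(a)/3+[195,50]-.33
P=plane(c,f([[198,250],[237,250],[192,438],[231,440]]),50,s)[:,:2];print(np.round(P,1),P.mean(0))
d=P[:2].mean(0)-P[2:].mean(0);print(np.degrees(np.arctan2(d[1],d[0])))
P=plane(c,f([[54,57],[398,59],[62,570],[363,583]]),16,s)[:,:2];print(np.round(P,1),P.mean(0))
d=P[0]-P[2];print(np.degrees(np.arctan2(d[1],d[0])));d=P[1]-P[3];print(np.degrees(np.arctan2(d[1],d[0])))
E
```

```text
[[ 480.9 -287.5]
 [ 494.5 -289.5]
 [ 468.7 -354.9]
 [ 482.9 -357.6]] [ 481.74494045 -322.36114032]
80.01860034312398
[[ 436.5 -211.4]
 [ 561.6 -232.2]
 [ 402.6 -413.3]
 [ 527.2 -435. ]] [ 481.99826762 -323.00102037]
80.46597852922696
80.3892402199967
```

Emit:
arm_command([
  [[0,0.04,0.1,-0.2,-0.02],[0,0,0,-0.35,0],[0,0,0,-0.35,0],[0,0,0,-0.35,0],[0,0,0,-0.15,0],[0,0,0,0,0]],
])

```text
t: 26.42
eef_pos: [483.7, -308.6, 77.9]
tcp_rot: [-3.09, -0.0, 1.414]
ft_force: [-0.9, -0.2, -0.1]
opening: 0.997
```

Emit:
arm_command([
  [[0,-0.02,-0.13,0,-0.01],[0,0,0,-0.2,0],[0,0,0,-0.2,0],[0,0,0,0,0]],
])

```text
t: 26.75
eef_pos: [483.9, -320.9, 42.0]
tcp_rot: [-3.095, 0.002, 1.41]
ft_force: [-0.1, 0.6, 0.3]
opening: 1.002
```

Emit:
arm_command([
  [[0,-0.02,-0.01,-0.1,0],[0.2,0,0,0,0],[0.3,0,0,0,0],[0.4,0,0,0,0],[0.5,0,0,0,0],[0.6,0,0,0,0]],
])

```text
t: 27.25
eef_pos: [483.9, -323.9, 38.0]
tcp_rot: [-3.102, 0.007, 1.41]
ft_force: [-0.2, 0.3, -0.4]
opening: 0.706
```

Emit:
arm_command([
  [[0.7,-0.01,0,-0.06,0],[0.8,-0.01,0,-0.03,0],[1,0,0,0,0],[1,0,0,0,0],[1,0,0,0,0],[1,0,0,0,0],[1,0,0,0,0],[1,0,0,0,0],[1,0,0,0,0],[1,0,0,0,0],[1,0,0,0,0]],
])

```text
t: 28.17
eef_pos: [482.2, -324.2, 29.4]
tcp_rot: [-3.104, 0.007, 1.409]
ft_force: [-0.7, -0.4, 0.3]
opening: 0.169
```

Emit:
arm_command([
  [[1,0,0,0.15,0],[1,0,0,0.35,0],[1,0,0,0.35,0],[1,0,0.15,0.2,0],[1,0,0.3,0,0],[1,0.05,0.35,0,0],[1,0.1,0.38,0,0],[1,0.15,0.38,0,0.01],[1,0.2,0.35,0,0.01],[1,0.2,0.35,0,0],[1,0.2,0.3,0,0],[1,0.1,0.2,0,0]],
])

```text
t: 29.17
eef_pos: [580.3, -39.3, 137.0]
tcp_rot: [-3.1, 0.006, 1.418]
ft_force: [-1.1, -0.5, -1.9]
opening: 0.162
```

Emit:
arm_command([
  [[1,0.06,0.05,-0.1,0.012],[1,0,0,-0.2,0],[1,0,0,-0.1,0],[1,0,0,0,0]],
])

```text
t: 29.5
eef_pos: [587.9, -29.2, 94.0]
tcp_rot: [-3.1, 0.006, 1.437]
ft_force: [-1.1, 0.0, -0.7]
opening: 0.169
```

```bash
python3 look.py l30 190 130 290 230
```

```text
29.5 [587.9 -29.2  94. ] [-3.1002  0.0063  1.4367] 0.169 [-1.1  0.  -0.7]
```

View pics/l30.png

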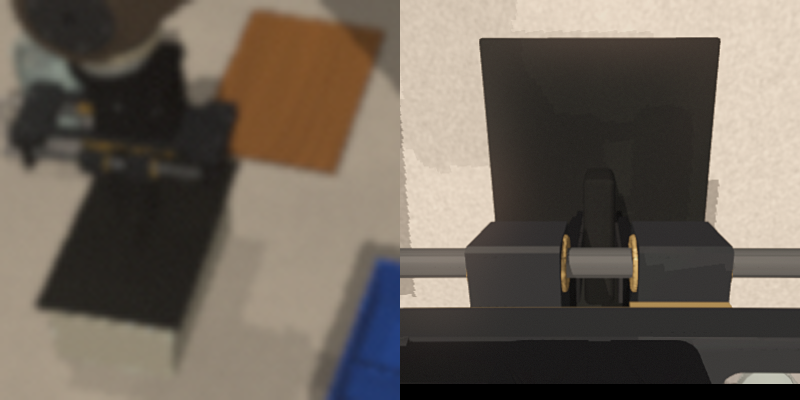

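Emit:
arm_command([
  [[1,-0.01,-0.02,-0.06,-0.01],[1,0,0,-0.05,0],[1,0,0,-0.03,0]],
])

```text
t: 29.85
eef_pos: [587.8, -34.1, 82.8]
tcp_rot: [-3.105, 0.007, 1.424]
ft_force: [0.6, 0.0, -1.1]
opening: 0.166
```

Emit:
arm_command([
  [[1,0,0.03,-0.03,0],[1,0,0,-0.02,0],[1,0,0,0,0]],
])

```text
t: 30.1
eef_pos: [587.8, -31.6, 79.4]
tcp_rot: [-3.107, 0.006, 1.422]
ft_force: [1.5, -1.7, 0.1]
opening: 0.165
```

Emit:
arm_command([
  [[1,0,0,-0.015,0],[0.75,0,0,0,0],[0.6,0,0,0,0],[0.45,0,0,0,0],[0.3,0,0,0,0],[0.2,0,0,0.05,0],[0.1,0,0,0.2,0],[0,0,0,0.35,0],[0,0,0,0.35,0],[0,0,0,0.35,0],[0,0,0,0.1,0]],
])

```text
t: 31.02
eef_pos: [585.5, -31.1, 222.2]
tcp_rot: [-3.1, 0.006, 1.422]
ft_force: [0.1, -0.4, -0.5]
opening: 0.816
```

```bash
python3 - <<'E'
from h import *
s=env.state();print(s['t'],np.round(s['eef_pos'],1),np.round(s['tcp_rot'],4),s['opening'])
c=snap('wrist','w31.png')
E
```

```text
31.0167 [585.5 -31.1 222.2] [-3.1005  0.0062  1.4218] 0.8157172512404104
```

View pics/w31.png

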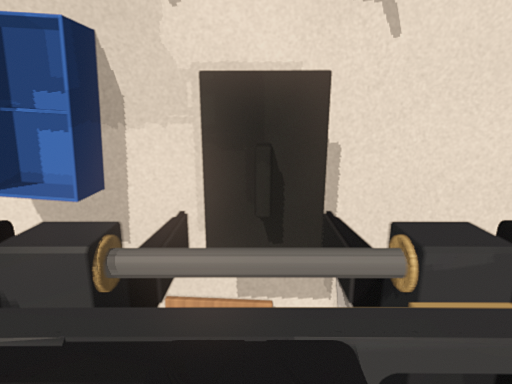

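Move away to the robot's side and check from the top and side cameras.

Emit:
arm_command([
  [[0,-0.1,-0.2,0,0],[0,-0.15,-0.35,0,0],[0,-0.15,-0.35,0,0],[0,-0.15,-0.35,0,0],[0,-0.15,-0.35,0,0],[0,-0.15,-0.35,0,0],[0,-0.1,-0.35,0,0],[0,-0.1,-0.3,0,0],[0,-0.05,-0.15,0,0],[0,0,0,0,0]],
])

```text
t: 31.9
eef_pos: [468.0, -315.2, 221.7]
tcp_rot: [-3.103, 0.005, 1.427]
ft_force: [0.3, 0.5, 1.0]
opening: 1.002
```

```bash
python3 - <<'E'
from h import *
c=snap('top','t32.png');im=cv2.imread('pics/t32.png')
cv2.imwrite('pics/t32z.png',cv2.resize(im[90:300,110:400],None,fx=2.7,fy=2.7,interpolation=cv2.INTER_CUBIC))
v=im.max(2);m=np.zeros_like(v);m[120:185,215:305]=(v<50)[120:185,215:305]*255
m=cv2.morphologyEx(m,cv2.MORPH_CLOSE,np.ones((5,5)))
k=max(cv2.findContours(m,0,1)[0],key=cv2.contourArea)
r=cv2.minAreaRect(plane(c,k.reshape(-1,2),66)[:,:2].astype(np.float32));print(r)
s=snap('side','s32.png');im=cv2.imread('pics/s32.png')
cv2.imwrite('pics/s32z.png',cv2.resize(im[140:330,180:300],None,fx=3,fy=3,interpolation=cv2.INTER_CUBIC))
print(env.state()['t'],env.state()['eef_pos'])
E
```

```text
((586.4993286132812, -30.2161865234375), (203.21263122558594, 124.38056182861328), 81.3176040649414)
32.0 [ 468.81126167 -312.67874862  221.66351543]
```

View pics/t32z.png

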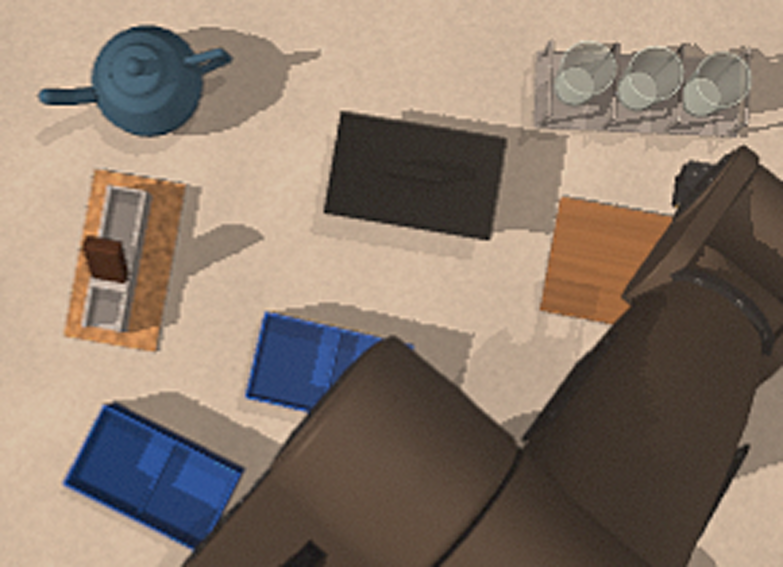

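View pics/s32z.png

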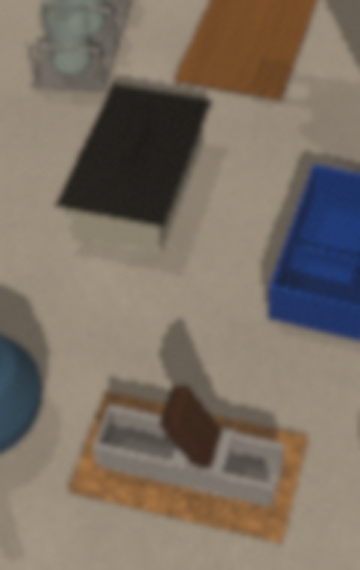

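The lid is centred to within about 2 mm and 0.2° of its starting pose, the shaker is level and empty on the mat, and nothing else has moved. Handing in.

```bash
python3 -c "
from cell import env
print(env.job_done())"
```

```text
the job is handed in; nothing more can be done
None
```

I finished the whole job and handed it in at about 32 s of the 72 s allowed; no verdict was reported.

- **Lid off:** I took the lid by its ridge and laid it flat on the board.
- **Tipping the shaker:** The arm can only turn about the vertical. I closed upright fingers slowly on the slanting handle, which tipped the shaker about 22° mouth-down.
- **Shaking out:** With the mouth roughly 15 mm above the rim, I shook the lumps out with short jerks, first into the +y half and then into the -y half. I then raised the shaker with its mouth still over the dish to look under it, and the mouth stayed below 200 mm.
- **Putting back:** I set the mouth edge on the mat and opened the fingers little by little until the shaker stood level, then put the lid back on the dish.

Last checks:
- **Lid:** It is at (586.5, -30.2) mm, 81.3°. The dish measured about (587, -29.5), with the lid at 81.5° at the start.
- **Shaker:** It is empty and looks level, about 3 mm along and 4–5 mm across from the mat's centre.
- **Bystanders:** The teapot and glasses look unmoved.

**Disagreements and doubts:**
- **Lump split:** The wrist view before the lid went on suggested four lumps in the +y half and two in the -y half; the top view looked more like three and three. Either meets the two-per-half rule. No lump was left in the shaker or seen outside the dish.
- **Tool tilt:** The tool picked up a few degrees of tilt during the moves. It did no visible harm, and the lid lies flat in the last pictures.

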